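# Fit a signal board in an opened chromatography detector

## Robot

A 6-joint arm with a two-finger parallel gripper is mounted at the origin on the work surface. World frame = base frame: x ahead of the robot, y to its left, z up, the work surface at z = 0. Lengths are in mm, angles in rad, forces in N, time in s.
With the tool pointing down it reaches from about 325 to 900 mm from the base axis. Payload 6.1 kg.
Tool frame: the origin (TCP) lies midway between the tips of the shut fingers; the grasp point (between the pads) lies 19 mm behind it; z points along the fingers, y is the direction in which the jaws open and shut (so a half turn about z gives the same grasp; the last joint's range is limited). The gripper opens to 85 mm and grips with 20 to 120 N. Pads are 22 mm wide; open, the fingers measure 114 mm over their backs; the gripper's body (76 mm by 85 mm) begins 54 mm behind the grasp point. The pads swing forward as they close: fully open they stand 13 mm farther back than shut.
Start: joints at [1.149, 0.22, 1.526, -0, 1.395, -0.126], TCP at [182.189, 597.849, 231.3] pointing down, gripper open.
Joint ranges: [-2.98, 2.98], [-0.91, 2.08], [0.09, 2.57], [-1.24, 4.39], [0.2, 2.65], [-2.68, 2.68]. Speed limits (rad/s): [2.57, 2.57, 3.01, 3.14, 3.14, 3.14].

## Interface

Orientations are given as a rotation vector (axis times angle).
In Python, from rig import manip gives the robot as it stands.
- The arm moves only by the shell command python3 -m handwheel 'ROWS' [FORCE]. ROWS is JSON, a list of rows, each an object of numbers: "x", "y", "z": the shift along the tool's x, y, z in cm; "wx", "wy", "wz": the turn, a rotation vector about the tool's x, y, z in rad; "fingers": the opening, from -1 (shut) to 1 (fully open), so that 0 is half open. In form: [{"x": .., "y": .., "z": .., "wx": .., "wy": .., "wz": .., "fingers": ..}, ...]. A call has 1 to 20 rows; each row is the pose to reach, as a shift and turn from the pose measured when the call began, along the tool's axes at that moment; what a row does not reach only later rows make up. A row lasts 1/8 s, in which the tool goes at most 62.5 mm and 10.7 degrees, less where a joint would pass 70% of its speed; a pose out of reach is approached as far as the arm can. A call with a gripper value outside its range is refused whole. The fingers move at their own pace and stop on an object; FORCE is the grip in N (left out, the last holds). Time passes only in rows, so rows that repeat a pose let the fingers close. It gives the time, the measured TCP pose, the force and the opening at its end, in the units of the state.
- manip.sense(): the state, without advancing time (a new reading comes with each control period).
- manip.snapshot(name): name is "scene" or "top" or "wrist"; returns the picture (420x560x3 uint8, red, green, blue); there is no depth.
- manip.calibration(name): a dict with "vertical_fov" (degrees; the focal length in pixels is half the picture's height over the tangent of half this angle, whatever the lens; pixels are square), "cx", "cy" (the principal point, pixels), "rvec" (rotation vector, rad) and "tvec" (3), from world to camera coordinates, as OpenCV has them; the wrist camera has in their place "T_tool_cam" (4x4, takes a point from camera to tool coordinates, whose origin is the TCP and whose axes are the flange's). Camera axes: x right, y down, z forward; pixel columns grow to the right and rows downward; lengths in mm; the calibration is good to about 2 mm. A picture is of the moment at which its call begins: read the wrist's pose just before it. calibration takes no time and is no camera call.
- manip.close_job(): hands the job in, once; it reports no verdict.
Trained networks look in the newest picture that a camera, given by its name, has taken for a name from the list of things; names that differ only in an ending like _2 or _b are one class to them, and where a whole thing is asked for, a point or a joint stands for the part that bears it (a point fixed in the world has none). Each returns a list of dicts, best first, with "conf" (0 to 1); they miss things now and then, are a little off and sometimes report something else, mostly with a low value. They report only what shows in the picture. A call takes as long as a camera call.
- manip.silhouettes(label, camera): "mask" (420x560 bool, what is visible of it) and "pixel" ([row, column] in pixels, amid what is visible of it).
- manip.tip_of(label, camera): "pixel" ([row, column] in pixels: a listed point, or the origin of a listed thing).
The state is a dict: "time": time; "joint_positions": joint angles; "qd": joint speeds; "joint_efforts": joint torques, N m; "tool_pos": TCP position; "tool_rot": TCP orientation; "wrist_force": force on the tool from outside, world axes, zero at the start; "wrist_torque": the same for the moment, N m; "opening": finger opening in mm.
Only numpy, scipy, OpenCV 4.12 (cv2) and the standard library are available. Lean on these libraries where they do the work, as an engineer would, in place of code of your own. Each camera call takes 0.05 s, during which the arm holds its last target. There are 200 camera calls.

## Task

Take the spare green circuit board from the blue parking rack by its red handle and slide it gently down the two white card guides of the opened detector, without forcing or dropping it, until it stands on the two black sockets, then let go of it. Then drive it home by swinging both green-tipped ejector levers inwards as far as they go: do not push the board into the sockets by hand, ease the levers to their end without straining them, and leave the jars and the screwdriver alone.

Things in the scene. Friction and masses are not known exactly. Their poses are not given: they have to be found in the camera images.
- cage: Opened detector module: fixed grey and white tray, 150 (its x) x 210 mm (its y), walls 46 mm high; origin at the centre of its underside on the bench, z up. A card bay stands in it. The whole bay (guides, sockets, levers) is clamped up to 6 mm to either side along cage x; this offset is NOT in the readings: feel or see it. A fitted board 62 mm high stands at x = -52 mm.
- mouth_mid (a point): Nominal middle between the two white guides' mouths, at their top, 85 mm up (cage axes; true one up to 6 mm off in x). Upright grooves at y = +-55 mm face each other, 113 mm between their bottoms, 6 mm wide in x up to 76 mm height, then flaring to 22 mm wide at the top. A flare that is touched pushes the board sideways towards the groove, along cage x: keep that force under 10 N and yield to it.
- sockets_mid (a point): Nominal middle between the two black sockets' tops, 32 mm above the bench (cage axes); sockets at y = +-37 mm, under the guides. Lowered board comes to stand here. About 10 N on an end pushes its socket down 5 mm, where it stops and stays. Seated board: lower edge 27 mm, top edge 97 mm above the bench.
- card_center (a point): Centre of the loose green board, 0.16 to 0.28 kg, upright in the rack: 4 mm thick (its x), 110 mm wide (y; lowest 8 mm only 105), 70 mm high (z); this point is 35 mm above its lower edge. A red handle, 12 mm thick (x), 40 mm wide (y), stands on the middle of its top edge, 35 to 67 mm above this point. Same both ways round. At the start its lower edge is 10 mm above the bench.
- rack: Fixed blue parking rack, base 80 (x) x 160 (y) x 10 mm, with two slotted end posts 45 mm high at y = +-40 to 63 mm; the board stands in the slots at rack x = 0 with about 1 mm of play. Origin: centre of its underside, on the bench.
- lever_left (a joint): Angle (rad) of the lever at the bay's +y end: 0 open, 1.405 at the stop (1.37 to 1.405 when it holds the seated board). At angle q its arm leans outwards (+y) from upright by 0.995 - q, so it ends 0.4 past upright, inwards. Green grip 12 x 12 mm from 49 to 75 mm from the pivot. In the last 0.2 rad its nose presses the board's end down: 5 to 12 N at the grip, stop there. It stays where left.
- lever_right (a joint): The same for the lever at the -y end, mirrored: it leans outwards to -y and swings in towards +y. An open lever's grip reaches 152 mm above the bench and 140 mm out in cage y: carry the board over it.
- pivot_left (a point): Nominal pivot of the left lever: cage y = +73 mm, 104 mm above the bench, axis along cage x (true one up to 6 mm off in x). The bracket reaches 8 mm above it.
- pivot_right (a point): Nominal pivot of the right lever: cage y = -73 mm, 104 mm above the bench, axis along cage x.
- amber_mid (a point): Bystander: small amber jar with blue cap, 60 mm diameter, 85 mm high; its centre, 42 mm up.
- white_mid (a point): Bystander: white jar with red cap, 68 mm diameter, 80 mm high; its centre, 40 mm up.
- driver_mid (a point): Bystander: yellow screwdriver, 170 mm long, lying on the bench; its middle.

How it is judged (in metres and radians):
On the way:
1. the board stands in both guides on the sockets, let go, with both levers still open (z of card_center in the frame of cage between 0.0645 and 0.0695 m and x of card_center in the frame of cage between -0.0095 and 0.0095 m and y of card_center in the frame of cage between -0.005 and 0.005 m and angle between card_center's own z axis and vertical below 0.06 rad and contact force between the fingers and card below 0.1 N and value of joint each of lever_left, lever_right below 0.6 rad), for 0.2 s.
At the end, for the whole second after the job is handed in: the board is in both guides and fully seated (lower edge within 1.4 mm of 27 mm above the cage's underside, upright within 0.04 rad), both levers are swung in past 1.31 rad, and the board is let go and at rest (z of card_center in the frame of cage between 0.059 and 0.0634 m and x of card_center in the frame of cage between -0.0095 and 0.0095 m and y of card_center in the frame of cage between -0.005 and 0.005 m and angle between card_center's own z axis and vertical below 0.04 rad and value of joint each of lever_left, lever_right above 1.31 rad and linear speed of card below 0.01 m/s); the robot touches nothing.
It fails at once if the board was forced against the guides (over 18 N before it reached the sockets) (z of card_center in the frame of cage above 0.0685 m and contact force between card and cage above 18 N).
It fails at once if the board was dropped into the bay (faster than 0.45 m/s in the guides) (z of card_center in the frame of cage below 0.12 m and horizontal distance between card_center and cage below 0.03 m and linear speed of card above 0.45 m/s).
It fails at once if the board was pushed into the sockets by hand (more than 2 mm with the fingers on it) (z of card_center in the frame of cage below 0.065 m and horizontal distance between card_center and cage below 0.03 m and contact force between the fingers and card above 1 N).
It fails at once if the board was crushed by straining the levers against their end (over 90 N summed over the board's contacts with cage, sockets and levers) (contact force between card and cage above 90 N).
It fails at once if a bystander was shoved (more than 30 mm) (distance of any of amber_mid, white_mid, driver_mid from where it was at the start of the episode above 0.03 m).
It also fails if it takes over 72 s, if anything falls off the work surface, if the arm or the gripper's body presses on something with over 40 N, if the wrist force passes 120 N, or if a joint passes its speed limit or range.

## Working session

There is one attempt and no reset: what is moved stays moved. The work goes in short steps, Python scripts to look and compute and a shell command to move; the robot and the scene stay as the last step left them, time stands still between calls to the robot, and variables do not carry over. Pictures are saved under pics/ and viewed, about 8 in all and at most 12, crops included, and the job is handed in when it is done.

```bash
mkdir -p pics; ls; cat > h.py <<'E'
import numpy as np, cv2
from scipy.spatial.transform import Rotation as R
from rig import manip
def cam(name):
    c=manip.calibration(name); f=210/np.tan(np.radians(c["vertical_fov"])/2)
    if "rvec" in c:
        Rm=R.from_rotvec(np.ravel(c["rvec"])).as_matrix(); t=np.ravel(c["tvec"]).astype(float)
    else:
        s=manip.sense(); T=np.eye(4); T[:3,:3]=R.from_rotvec(s["tool_rot"]).as_matrix(); T[:3,3]=s["tool_pos"]
        W=np.linalg.inv(T@np.array(c["T_tool_cam"])); Rm=W[:3,:3]; t=W[:3,3]
    return dict(f=f,cx=c["cx"],cy=c["cy"],R=Rm,t=t)
def ray(c,p):
    d=np.array([(p[1]-c["cx"])/c["f"],(p[0]-c["cy"])/c["f"],1.]); d=c["R"].T@d
    return -c["R"].T@c["t"], d/np.linalg.norm(d)
def atz(c,p,z):
    o,d=ray(c,p); return o+d*(z-o[2])/d[2]
def tri(obs):
    A=np.zeros((3,3));b=np.zeros(3)
    for c,p in obs:
        o,d=ray(c,p);M=np.eye(3)-np.outer(d,d);A+=M;b+=M@o
    x=np.linalg.solve(A,b); return x,[np.linalg.norm((np.eye(3)-np.outer(ray(c,p)[1],ray(c,p)[1]))@(x-ray(c,p)[0])) for c,p in obs]
def proj(c,X):
    p=c["R"]@np.asarray(X,float)+c["t"]; return np.array([c["f"]*p[1]/p[2]+c["cy"],c["f"]*p[0]/p[2]+c["cx"]])
def snap(cn,fn=None):
    c=cam(cn); im=np.asarray(manip.snapshot(cn))
    if fn: cv2.imwrite("pics/"+fn,im[:,:,::-1])
    return c,im
E
cat > a.py <<'E'
from h import *
np.set_printoptions(precision=1,suppress=True)
C={}
ims=[]
for n in ("scene","top"):
    C[n],im=snap(n); ims.append(im)
    print(n,-C[n]["R"].T@C[n]["t"])
cv2.imwrite("pics/a.png",cv2.resize(np.hstack(ims)[:,:,::-1],None,fx=1,fy=1)[:, :]) 
cv2.imwrite("pics/scene0.png",ims[0][:,:,::-1]);cv2.imwrite("pics/top0.png",ims[1][:,:,::-1])
for l in ["cage","mouth_mid","sockets_mid","card_center","rack","pivot_left","pivot_right","lever_left","lever_right","amber_mid","white_mid","driver_mid"]:
    ob=[]
    for n in C:
        r=manip.tip_of(l,n)
        print(l,n,[(np.round(q["pixel"],1),round(q["conf"],2)) for q in r[:2]])
        if r: ob.append((C[n],r[0]["pixel"]))
    if len(ob)==2: print("   ",*tri(ob))
s=manip.sense();print(s["time"],s["tool_pos"],s["tool_rot"],s["opening"],s["wrist_force"])
E
python3 a.py
```

```text
pics
scene [1084.4 -674.8  708.7]
top [425.1  56.5 922.3]
cage scene [(array([309.9, 206.5]), 0.81)]
cage top [(array([204. , 381.8]), 0.67), (array([213.6, 375.5]), 0.57)]
    [ 601.6 -169.5   26.2] [np.float64(0.2783503221084144), np.float64(0.2783503221084827)]
mouth_mid scene [(array([279., 205.]), 0.94)]
mouth_mid top [(array([204.6, 383.2]), 0.66)]
    [ 590.3 -156.1   84.9] [np.float64(1.9812803775089844), np.float64(1.981280377508951)]
sockets_mid scene [(array([299.7, 206.2]), 0.67)]
sockets_mid top [(array([210.5, 378.1]), 0.66)]
    [ 587.2 -156.5   33.3] [np.float64(2.6701447943533476), np.float64(2.6701447943533463)]
card_center scene []
card_center top [(array([212.8, 226.2]), 0.79)]
rack scene [(array([223.6, 297.7]), 0.63)]
rack top [(array([216.5, 229.2]), 0.77), (array([133., 293.]), 0.68)]
    [578.4 188.5  -6. ] [np.float64(0.09767671816481444), np.float64(0.0976767181648243)]
pivot_left scene [(array([253.9, 233. ]), 0.91), (array([297.3, 205.5]), 0.7)]
pivot_left top [(array([195.7, 347. ]), 0.97)]
    [603.3 -80.4  97.2] [np.float64(3.682184785540346), np.float64(3.6821847855404854)]
pivot_right scene [(array([288.9, 167.6]), 0.72)]
pivot_right top [(array([209. , 417.9]), 0.68)]
    [ 573.8 -225.3  106.9] [np.float64(1.7664904119274576), np.float64(1.76649041192763)]Traceback (most recent call last):
  File "a.py", line 13, in <module>
    r=manip.tip_of(l,n)
ValueError: it knows: amber_mid, cage, card_center, driver_mid, mouth_mid, pivot_left, pivot_right, rack, sockets_mid, white_mid
```

```bash
python3 - <<'E'
from h import *
np.set_printoptions(precision=1,suppress=True)
C={n:cam(n) for n in("scene","top")}
for l in ["amber_mid","white_mid","driver_mid"]:
    ob=[(C[n],r[0]["pixel"]) for n in C if (r:=manip.tip_of(l,n))]
    if len(ob)==2: print(l,*tri(ob))
    else: print(l,len(ob))
s=manip.sense();print(s["time"],s["tool_pos"],s["tool_rot"],s["opening"],s["wrist_force"])
a=cv2.imread("pics/scene0.png");b=cv2.imread("pics/top0.png")
cv2.imwrite("pics/ab.png",np.vstack([a[110:400],b[60:370]]))
E
```

```text
amber_mid [766.6  32.7  43.8] [np.float64(0.5184052629777953), np.float64(0.5184052629778797)]
white_mid [691.6 349.2  43.4] [np.float64(4.3035290842408855), np.float64(4.3035290842405525)]
driver_mid [388.2 -10.4  17.1] [np.float64(0.055923165170310776), np.float64(0.05592316517017857)]
1.1 [182.2 597.8 231.3] [-0.5 -3.1  0. ] 85.4068640954675 [-0.4  0.2  0.1]
```

View pics/ab.png

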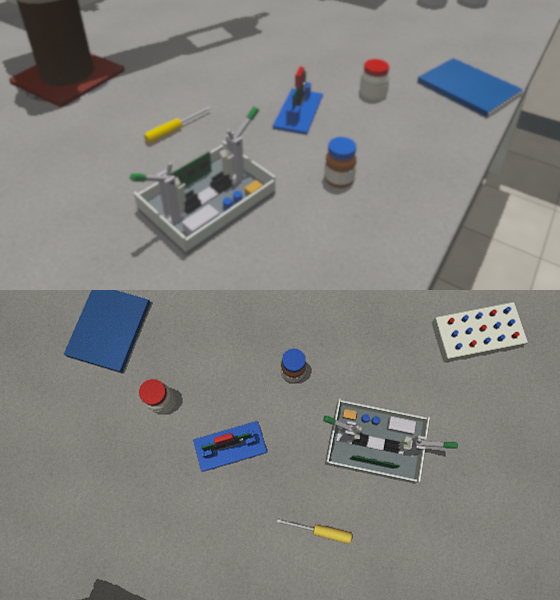

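The scene view shows the rack with red handle, the cage with both levers open, amber jar, white jar and screwdriver; the networks' points agree with the picture (top view: rack at row 216, col 229; cage at row 210, col 378). Next I go above the rack and look with the wrist camera.

```bash
cat > go.py <<'E'
# usage: go.py x y z yaw(of tool y axis, rad): prints the shift/turn from the present pose
from h import *; import sys
def delta(x,y,z,yaw):
    s=manip.sense(); Rc=R.from_rotvec(s["tool_rot"])
    yt=np.array([np.cos(yaw),np.sin(yaw),0]); zt=np.array([0,0,-1.]); Rt=np.column_stack([np.cross(yt,zt),yt,zt])
    d=Rc.inv().apply(np.array([x,y,z])-np.array(s["tool_pos"]))/10; w=(Rc.inv()*R.from_matrix(Rt)).as_rotvec()
    return d,w
if __name__=="__main__":
    d,w=delta(*map(float,sys.argv[1:5])); print("xyz cm",np.round(d,2),"w",np.round(w,3),"t",manip.sense()["time"])
E
python3 go.py 560 185 290 0.22; python3 -c "
from h import *
print(np.round(manip.calibration('wrist')['T_tool_cam'],2),manip.calibration('wrist'))
c=cam('top');b=cv2.imread('pics/top0.png')
m=((b[:,:,2]>150)&(b[:,:,1]<70))[120:170,200:250];
import numpy as np
r=np.argwhere(((b[:,:,2]>150)&(b[:,:,1]<70)&(b[:,:,0]<90)));r=r[(r[:,1]>200)&(r[:,1]<250)&(r[:,0]>180)];print(len(r),cv2.minAreaRect(r.astype(np.float32)));X=np.array([atz(c,p,112) for p in r]);print(cv2.minAreaRect(X[:,:2].astype(np.float32)))
"
```

```text
xyz cm [-48.18 -28.48  -5.87] w [-0.     0.     1.055] t 1.1
[[  -0.     -0.95   -0.3    76.88]
 [   1.     -0.     -0.     -0.24]
 [   0.     -0.3     0.95 -142.22]
 [   0.      0.      0.      1.  ]] {'vertical_fov': 65.72587968104399, 'cx': 282.6867423952119, 'cy': 204.50586531440445, 'T_tool_cam': array([[-5.75149415e-04, -9.54191167e-01, -2.99197068e-01,
         7.68804383e+01],
       [ 9.99999825e-01, -5.06344361e-04, -3.07489635e-04,
        -2.44455252e-01],
       [ 1.41907145e-04, -2.99197193e-01,  9.54191291e-01,
        -1.42223121e+02],
       [ 0.00000000e+00,  0.00000000e+00,  0.00000000e+00,
         1.00000000e+00]])}
79 ((207.50460815429688, 222.65138244628906), (4.214435577392578, 18.00713348388672), 16.699243545532227)
((577.9903564453125, 185.94488525390625), (9.075011253356934, 37.63035202026367), 17.001758575439453)
```

```bash
python3 go.py 577 190 270 0.28
```

```text
xyz cm [-49.66 -27.51  -3.87] w [-0.     0.     0.995] t 1.1
```

```bash
python3 -m handwheel '[{"x":-48.5,"y":-27.0,"z":-6,"wz":1.0,"fingers":1},{"x":-48.5,"y":-27.0,"z":-6,"wz":1.0,"fingers":1},{"x":-48.5,"y":-27.0,"z":-6,"wz":1.0,"fingers":1},{"x":-48.5,"y":-27.0,"z":-6,"wz":1.0,"fingers":1},{"x":-48.5,"y":-27.0,"z":-6,"wz":1.0,"fingers":1},{"x":-48.5,"y":-27.0,"z":-6,"wz":1.0,"fingers":1},{"x":-48.5,"y":-27.0,"z":-6,"wz":1.0,"fingers":1},{"x":-48.5,"y":-27.0,"z":-6,"wz":1.0,"fingers":1},{"x":-48.5,"y":-27.0,"z":-6,"wz":1.0,"fingers":1},{"x":-48.5,"y":-27.0,"z":-6,"wz":1.0,"fingers":1},{"x":-48.5,"y":-27.0,"z":-6,"wz":1.0,"fingers":1},{"x":-48.5,"y":-27.0,"z":-6,"wz":1.0,"fingers":1},{"x":-48.5,"y":-27.0,"z":-6,"wz":1.0,"fingers":1},{"x":-48.5,"y":-27.0,"z":-6,"wz":1.0,"fingers":1}]'; cat > hand.py <<'E'
from h import *
import sys
np.set_printoptions(precision=1,suppress=True)
c,im=snap("wrist",sys.argv[1]); b=im.astype(int)
print(manip.sense()["tool_pos"],manip.sense()["time"])
m=((b[:,:,0]>110)&(b[:,:,1]<70)&(b[:,:,2]<90)).astype(np.uint8)
n,l,st,ce=cv2.connectedComponentsWithStats(m)
for k in range(1,n):
    if st[k,4]>100:
        r=np.argwhere(l==k); X=np.array([atz(c,p,112)[:2] for p in r]).astype(np.float32); print(st[k],cv2.minAreaRect(X))
for l in ["card_center","rack"]: print(l,[(q["pixel"],q["conf"],atz(c,q["pixel"],45 if l[0]=="c" else 0)) for q in manip.tip_of(l,"wrist")[:2]])
E
python3 hand.py w1.png
```

```text
[182.2 597.9 231.3] 1.15
card_center []
rack []schema error: expected keys x, y, z, wx, wy, wz, fingers
```

```bash
python3 -m handwheel '[{"x":-49.5,"y":-27.5,"z":-4,"wx":0,"wy":0,"wz":1.0,"fingers":1},{"x":-49.5,"y":-27.5,"z":-4,"wx":0,"wy":0,"wz":1.0,"fingers":1},{"x":-49.5,"y":-27.5,"z":-4,"wx":0,"wy":0,"wz":1.0,"fingers":1},{"x":-49.5,"y":-27.5,"z":-4,"wx":0,"wy":0,"wz":1.0,"fingers":1},{"x":-49.5,"y":-27.5,"z":-4,"wx":0,"wy":0,"wz":1.0,"fingers":1},{"x":-49.5,"y":-27.5,"z":-4,"wx":0,"wy":0,"wz":1.0,"fingers":1},{"x":-49.5,"y":-27.5,"z":-4,"wx":0,"wy":0,"wz":1.0,"fingers":1},{"x":-49.5,"y":-27.5,"z":-4,"wx":0,"wy":0,"wz":1.0,"fingers":1},{"x":-49.5,"y":-27.5,"z":-4,"wx":0,"wy":0,"wz":1.0,"fingers":1},{"x":-49.5,"y":-27.5,"z":-4,"wx":0,"wy":0,"wz":1.0,"fingers":1},{"x":-49.5,"y":-27.5,"z":-4,"wx":0,"wy":0,"wz":1.0,"fingers":1},{"x":-49.5,"y":-27.5,"z":-4,"wx":0,"wy":0,"wz":1.0,"fingers":1},{"x":-49.5,"y":-27.5,"z":-4,"wx":0,"wy":0,"wz":1.0,"fingers":1},{"x":-49.5,"y":-27.5,"z":-4,"wx":0,"wy":0,"wz":1.0,"fingers":1}]'; python3 hand.py w1.png
```

```text
time: 3.0
tool_pos: [575.0, 191.4, 271.5]
tool_rot: [1.894, 2.506, 0.0]
wrist_force: [-1.7, -0.5, 0.4]
opening: 85.4
[575.1 191.2 271.4] 3.05
[ 418   13   63   69 3380] ((677.0549926757812, 345.2463684082031), (52.00178909301758, 52.65546417236328), 22.912254333496094)
[280 173  12  39 444] ((578.7750244140625, 186.39547729492188), (10.743185043334961, 37.82975769042969), 15.809016227722168)
card_center [([176.3, 284.6], 0.73, array([578. , 187.2,  45. ]))]
rack [([166.5, 287.1], 0.63, array([580.6, 190.9,   0. ]))]
```

View pics/w1.png

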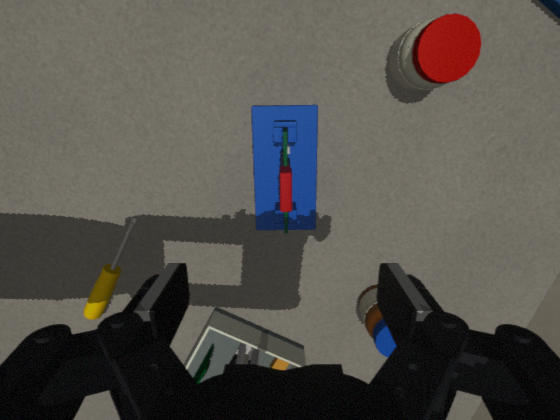

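The wrist view shows the red handle at (row 190, col 286), midway in the rack and parallel to the tool, with the jar, screwdriver well away. Descend.

```bash
python3 go.py 578.6 186.4 82 0.276
```

```text
xyz cm [-0.52  0.19 18.94] w [ 0. -0. -0.] t 3.15
```

```bash
python3 -m handwheel '[{"x":-0.5,"y":0.2,"z":5,"wx":0,"wy":0,"wz":0,"fingers":1},{"x":-0.5,"y":0.2,"z":9,"wx":0,"wy":0,"wz":0,"fingers":1},{"x":-0.5,"y":0.2,"z":12,"wx":0,"wy":0,"wz":0,"fingers":1},{"x":-0.5,"y":0.2,"z":14,"wx":0,"wy":0,"wz":0,"fingers":1},{"x":-0.5,"y":0.2,"z":16,"wx":0,"wy":0,"wz":0,"fingers":1},{"x":-0.5,"y":0.2,"z":17.5,"wx":0,"wy":0,"wz":0,"fingers":1},{"x":-0.5,"y":0.2,"z":18.9,"wx":0,"wy":0,"wz":0,"fingers":1},{"x":-0.5,"y":0.2,"z":18.9,"wx":0,"wy":0,"wz":0,"fingers":0.2},{"x":-0.5,"y":0.2,"z":18.9,"wx":0,"wy":0,"wz":0,"fingers":-0.2},{"x":-0.5,"y":0.2,"z":18.9,"wx":0,"wy":0,"wz":0,"fingers":-0.5},{"x":-0.5,"y":0.2,"z":18.9,"wx":0,"wy":0,"wz":0,"fingers":-0.6},{"x":-0.5,"y":0.2,"z":18.9,"wx":0,"wy":0,"wz":0,"fingers":-0.7},{"x":-0.5,"y":0.2,"z":18.9,"wx":0,"wy":0,"wz":0,"fingers":-0.8},{"x":-0.5,"y":0.2,"z":18.9,"wx":0,"wy":0,"wz":0,"fingers":-0.9},{"x":-0.5,"y":0.2,"z":18.9,"wx":0,"wy":0,"wz":0,"fingers":-1},{"x":-0.5,"y":0.2,"z":18.9,"wx":0,"wy":0,"wz":0,"fingers":-1}]' 40; python3 -c "
from h import *
s=manip.sense();print(s['tool_pos'],s['wrist_torque'])"
```

```text
time: 5.15
tool_pos: [579.0, 186.8, 82.8]
tool_rot: [1.895, 2.505, 0.001]
wrist_force: [-0.5, -0.7, 4.1]
opening: 11.3
[578.99050596 186.75354398  82.84238074] [ 0.00649859 -0.03578853  0.01330594]
```

```bash
python3 -m handwheel '[{"x":0,"y":0,"z":-0.5,"wx":0,"wy":0,"wz":0,"fingers":-1},{"x":0,"y":0,"z":-2,"wx":0,"wy":0,"wz":0,"fingers":-1},{"x":0,"y":0,"z":-4,"wx":0,"wy":0,"wz":0,"fingers":-1},{"x":0,"y":0,"z":-7,"wx":0,"wy":0,"wz":0,"fingers":-1},{"x":0,"y":0,"z":-11,"wx":0,"wy":0,"wz":0,"fingers":-1},{"x":0,"y":0,"z":-15,"wx":0,"wy":0,"wz":0,"fingers":-1},{"x":0,"y":0,"z":-18,"wx":0,"wy":0,"wz":0,"fingers":-1},{"x":0,"y":0,"z":-20,"wx":0,"wy":0,"wz":0,"fingers":-1}]' 60; python3 go.py 589 -45 295 -0.2
```

```text
time: 6.15
tool_pos: [578.9, 186.7, 286.0]
tool_rot: [1.894, 2.504, 0.004]
wrist_force: [-0.6, -1.0, -2.9]
opening: 10.9
xyz cm [-22.57  -5.33  -0.91] w [ 0.003 -0.     0.476] t 6.15
```

```bash
python3 go.py 538 -104 290 -0.2
```

```text
xyz cm [-26.86 -11.85  -0.43] w [ 0.003 -0.     0.476] t 6.15
```

```bash
python3 -m handwheel '[{"x":-3,"y":-1.5,"z":-0.5,"wx":0,"wy":0,"wz":0.06,"fingers":-1},{"x":-7,"y":-3.3,"z":-0.5,"wx":0,"wy":0,"wz":0.14,"fingers":-1},{"x":-12,"y":-5.5,"z":-0.5,"wx":0,"wy":0,"wz":0.22,"fingers":-1},{"x":-17,"y":-7.7,"z":-0.5,"wx":0,"wy":0,"wz":0.3,"fingers":-1},{"x":-22,"y":-10,"z":-0.5,"wx":0,"wy":0,"wz":0.38,"fingers":-1},{"x":-25,"y":-11.2,"z":-0.5,"wx":0,"wy":0,"wz":0.44,"fingers":-1},{"x":-26.9,"y":-11.9,"z":-0.5,"wx":0,"wy":0,"wz":0.476,"fingers":-1},{"x":-26.9,"y":-11.9,"z":-0.5,"wx":0,"wy":0,"wz":0.476,"fingers":-1},{"x":-26.9,"y":-11.9,"z":-0.5,"wx":0,"wy":0,"wz":0.476,"fingers":-1}]'
cat > bay.py <<'E'
from h import *
import sys,pickle
np.set_printoptions(precision=1,suppress=True)
c,im=snap("wrist",sys.argv[1]+".png"); s=manip.sense()
print(s["tool_pos"],s["tool_rot"],s["time"])
o={"c":c}
for l in ["cage","mouth_mid","sockets_mid","pivot_left","pivot_right"]:
    r=manip.tip_of(l,"wrist"); o[l]=[(q["pixel"],q["conf"]) for q in r]; z=dict(c=0,m=85,s=32,p=104)[l[0]]
    print(l,[(np.array(q["pixel"]),round(q["conf"],2),atz(c,q["pixel"],z)[:2]) for q in r[:3]])
pickle.dump(o,open(sys.argv[1]+".pkl","wb"))
E
python3 bay.py b1
```

```text
time: 7.28
tool_pos: [537.6, -103.5, 290.6]
tool_rot: [2.431, 1.989, 0.005]
wrist_force: [0.1, 1.0, -2.6]
opening: 10.8
[ 537.7 -103.3  290.7] [2.4 2.  0. ] 7.325
cage [(array([189.4, 325.4]), 0.57, array([ 588.1, -151.7]))]
mouth_mid [(array([212.5, 338.5]), 0.8, array([ 591.2, -157.2]))]
sockets_mid [(array([199.7, 328.7]), 0.81, array([ 587.4, -157. ]))]
pivot_left [(array([150.3, 340.3]), 0.57, array([600.7, -85. ]))]
pivot_right [(array([279. , 334.5]), 0.76, array([ 572.7, -228.6]))]
```

View pics/b1.png

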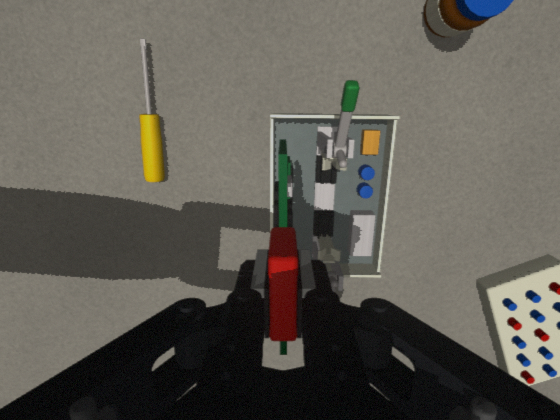

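The wrist view shows the held board (red handle at row 285, col 283) and the bay at col ~325; the near lever is hidden behind the fingers. A second view from the other side, further back.

```bash
python3 go.py 676 -81 290 -0.2
```

```text
xyz cm [ 4.97 13.11  0.12] w [ 0.003 -0.001  0.001] t 7.575
```

```bash
python3 -m handwheel '[{"x":0.8,"y":2,"z":0,"wx":0.003,"wy":0,"wz":0,"fingers":-1},{"x":2,"y":5,"z":0,"wx":0.003,"wy":0,"wz":0,"fingers":-1},{"x":3.5,"y":9,"z":0,"wx":0.003,"wy":0,"wz":0,"fingers":-1},{"x":4.6,"y":12,"z":0,"wx":0.003,"wy":0,"wz":0,"fingers":-1},{"x":5,"y":13.1,"z":0,"wx":0.003,"wy":0,"wz":0,"fingers":-1},{"x":5,"y":13.1,"z":0,"wx":0.003,"wy":0,"wz":0,"fingers":-1},{"x":5,"y":13.1,"z":0,"wx":0.003,"wy":0,"wz":0,"fingers":-1}]'
python3 bay.py b2; python3 - <<'E'
import pickle
from h import *
np.set_printoptions(precision=1,suppress=True)
a=pickle.load(open("b1.pkl","rb"));b=pickle.load(open("b2.pkl","rb"))
for l in a:
    if l!="c" and a[l] and b[l]: print(l,*tri([(a["c"],a[l][0][0]),(b["c"],b[l][0][0])]))
im=cv2.imread("pics/b2.png");cv2.imwrite("pics/b2z.png",cv2.resize(im[100:340,130:330],None,fx=2.5,fy=2.5,interpolation=cv2.INTER_CUBIC))
E
```

```text
time: 8.45
tool_pos: [675.2, -80.8, 291.3]
tool_rot: [-2.43, -1.989, -0.001]
wrist_force: [-0.2, -0.5, -2.0]
opening: 10.8
[675.2 -80.8 291.5] [-2.4 -2.  -0. ] 8.5
cage [(array([222.2, 234.1]), 0.91, array([ 589.9, -151. ]))]
mouth_mid [(array([251.9, 223. ]), 0.63, array([ 587.6, -156.2]))]
sockets_mid [(array([232.8, 228.6]), 0.92, array([ 586.4, -153.4]))]
pivot_left [(array([196.8, 216.2]), 0.71, array([602.3, -84.7]))]
pivot_right [(array([316.5, 224.7]), 0.98, array([ 573.9, -230.2]))]
cage [ 588.6 -153.1   -5.7] [np.float64(0.21268076221793283), np.float64(0.21268076221789808)]
mouth_mid [ 590.1 -153.3   93.4] [np.float64(0.7140473698548729), np.float64(0.7140473698548482)]
sockets_mid [ 587.  -154.6   33.8] [np.float64(1.7376125888619827), np.float64(1.73761258886196)]
pivot_left [601.2 -85.6 100.1] [np.float64(0.01895510424191949), np.float64(0.01895510424184519)]
pivot_right [ 573.  -231.1  101.3] [np.float64(0.7449772435733415), np.float64(0.7449772435732904)]
```

View pics/b2z.png

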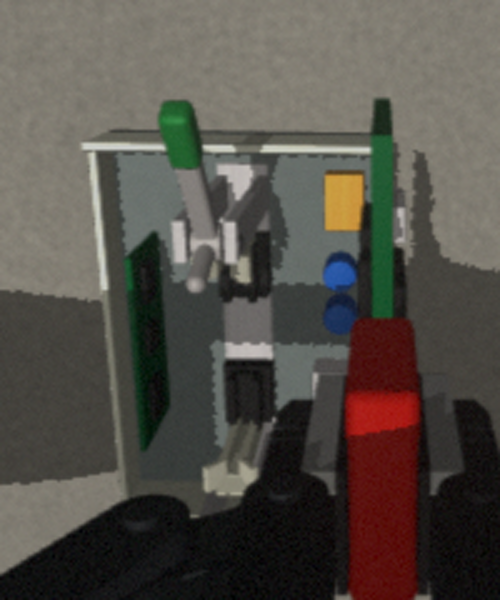

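The zoom shows the board held at the right, the left lever, both sockets (zoom (250,265), (250,390)) and the right guide's funnel at about (235,470). I fit the tray corners and overlay a model.

```bash
cat > ov.py <<'E'
import pickle,sys
from h import *
np.set_printoptions(precision=1,suppress=True)
X0,Y0,yaw,dx=map(float,sys.argv[1:5])
def W(p):
    c,s=np.cos(yaw),np.sin(yaw); return np.array([X0+c*p[0]-s*p[1],Y0+s*p[0]+c*p[1],p[2]])
L=[]
for z in(0,46): q=[(-75,-105,z),(75,-105,z),(75,105,z),(-75,105,z)]; L+= [(q[i],q[(i+1)%4],(0,255,255)) for i in range(4)]
for sgn in(1,-1):
    for z,w in((85,11),(76,3),(35,3)):
        q=[(dx-w,sgn*51,z),(dx-w,sgn*56.5,z),(dx+w,sgn*56.5,z),(dx+w,sgn*51,z)]; L+=[(q[i],q[i+1],(0,0,255)) for i in range(3)]
    L.append(((dx-12,sgn*73,104),(dx+12,sgn*73,104),(255,0,255)))
    L.append(((dx,sgn*73,104),(dx,sgn*(73+75*np.sin(.995)),104+75*np.cos(.995)),(255,0,255)))
    L.append(((dx-8,sgn*37,32),(dx+8,sgn*37,32),(255,255,0)))
out=[]
for n,cr in(("b1",(100,320,240,420)),("b2",(140,330,130,300))):
    c=pickle.load(open(n+".pkl","rb"))["c"]; im=cv2.imread(f"pics/{n}.png"); r0,r1,c0,c1=cr; k=500/(r1-r0)
    im=cv2.resize(im[r0:r1,c0:c1],None,fx=k,fy=k,interpolation=cv2.INTER_CUBIC)
    for a,b,col in L:
        p,q=[(proj(c,W(t))-[r0-.5,c0-.5])*k for t in(a,b)]
        cv2.line(im,tuple(int(v) for v in p[::-1]),tuple(int(v) for v in q[::-1]),col,1,cv2.LINE_AA)
    out.append(im[:, :400])
cv2.imwrite(sys.argv[5],np.hstack(out))
E
python3 - <<'E'
import pickle
from h import *
np.set_printoptions(precision=1,suppress=True)
a=pickle.load(open("b1.pkl","rb"))["c"];b=pickle.load(open("b2.pkl","rb"))["c"]
for p in((116,270),(117,398)): print(atz(a,p,46))
for p in((158.4,163.2),(160.5,279)): print("b2",atz(b,p,46))
E
python3 ov.py 588.5 -154 -0.197 0 pics/ov1.png
```

```text
[535.8 -39.9  46. ]
[680.  -70.2  46. ]
b2 [537.  -39.8  46. ]
b2 [672.3 -69.7  46. ]
```

View pics/ov1.png

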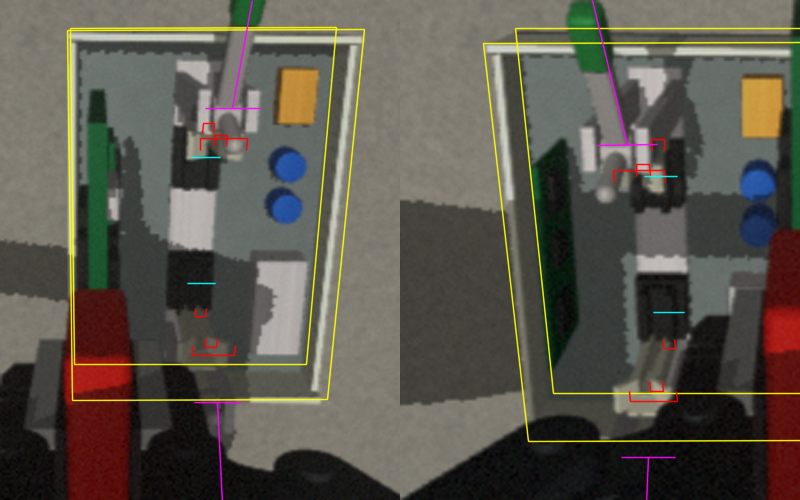

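```bash
python3 go.py 585 -156 185 -0.2
```

```text
xyz cm [-9.18 -7.41 10.65] w [ 0.001 -0.001  0.001] t 8.75
```

```bash
python3 -m handwheel '[{"x":-1.5,"y":-1.3,"z":0,"wx":0,"wy":0,"wz":0,"fingers":-1},{"x":-4,"y":-3.2,"z":0,"wx":0,"wy":0,"wz":0,"fingers":-1},{"x":-7,"y":-5.6,"z":0,"wx":0,"wy":0,"wz":0,"fingers":-1},{"x":-8.8,"y":-7.1,"z":1,"wx":0,"wy":0,"wz":0,"fingers":-1},{"x":-9.2,"y":-7.4,"z":3,"wx":0,"wy":0,"wz":0,"fingers":-1},{"x":-9.2,"y":-7.4,"z":6,"wx":0,"wy":0,"wz":0,"fingers":-1},{"x":-9.2,"y":-7.4,"z":9,"wx":0,"wy":0,"wz":0,"fingers":-1},{"x":-9.2,"y":-7.4,"z":10.5,"wx":0,"wy":0,"wz":0,"fingers":-1},{"x":-9.2,"y":-7.4,"z":10.5,"wx":0,"wy":0,"wz":0,"fingers":-1},{"x":-9.2,"y":-7.4,"z":10.5,"wx":0,"wy":0,"wz":0,"fingers":-1}]'
python3 bay.py b3; python3 - <<'E'
from h import *
im=cv2.imread("pics/b3.png");a=cv2.resize(im[130:330,200:360],None,fx=3,fy=3,interpolation=cv2.INTER_CUBIC)
c,t=snap("top");
cv2.imwrite("pics/top3.png",t[:,:,::-1]); t=cv2.resize(t[150:260,330:440,::-1],None,fx=2.8,fy=2.8,interpolation=cv2.INTER_CUBIC)
c,s=snap("scene","scene3.png"); s=cv2.resize(s[180:330,130:280,::-1],None,fx=2.05,fy=2.05,interpolation=cv2.INTER_CUBIC)
w=308;B=np.zeros((600,308,3),np.uint8); B[:300]=t[:300,:308]; B[300:]=s[:300,:308] if s.shape[1]>=308 else cv2.resize(s,(308,300))
cv2.imwrite("pics/v3.png",np.hstack([a,B]))
E
```

```text
time: 10.0
tool_pos: [586.0, -156.3, 187.7]
tool_rot: [2.43, 1.989, 0.004]
wrist_force: [-0.2, 0.2, -2.0]
opening: 11.2
[ 586.1 -156.5  188.1] [2.4 2.  0. ] 10.05
cage [(array([175.1, 284.2]), 0.74, array([ 588.4, -151.9]))]
mouth_mid [(array([201.1, 286.1]), 0.89, array([ 588.8, -154.6]))]
sockets_mid [(array([185.7, 285.1]), 0.7, array([ 588.4, -155.3])), (array([204.1, 289.6]), 0.38, array([ 589.1, -174. ]))]
pivot_left [(array([109. , 283.2]), 0.58, array([600.4, -85.6]))]
pivot_right []
```

View pics/v3.png

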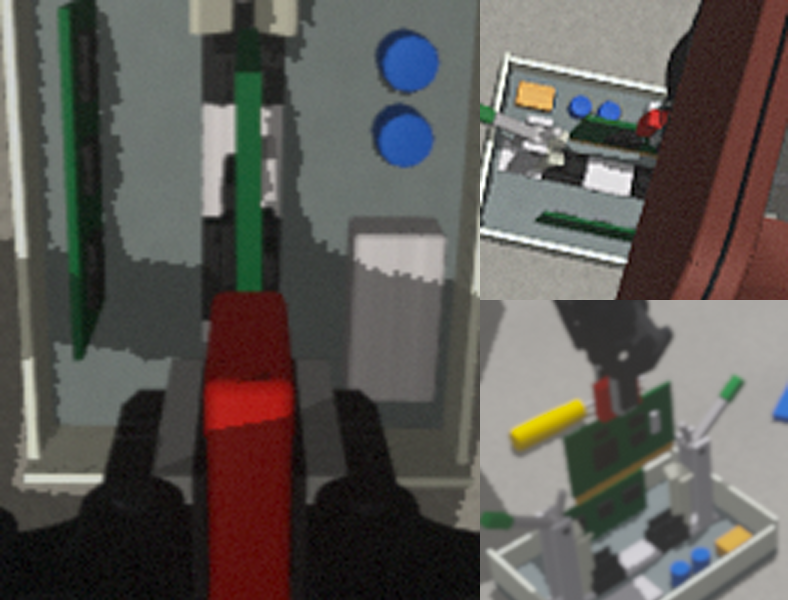

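```bash
python3 - <<'E'
import cv2
im=cv2.imread("pics/b3.png");cv2.imwrite("pics/b3z.png",cv2.resize(im[80:180,235:335],None,fx=6,fy=6,interpolation=cv2.INTER_CUBIC))
E
```

```text
(no output)
```

View pics/b3z.png

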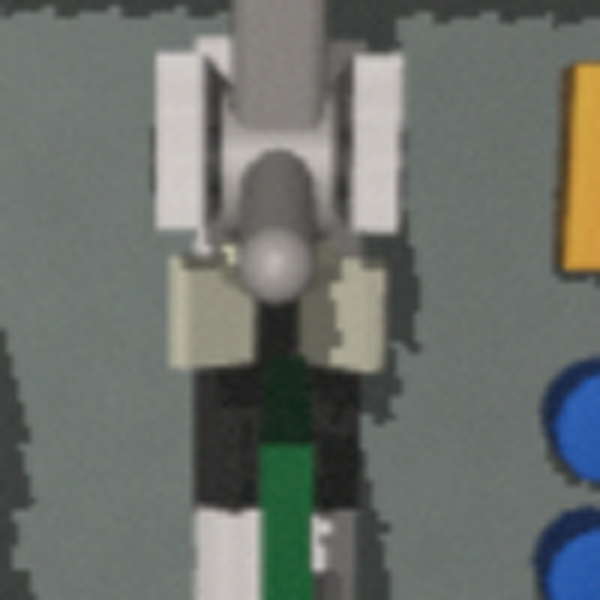

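```bash
python3 - <<'E'
import pickle
from h import *
np.set_printoptions(precision=1,suppress=True)
c=pickle.load(open("b3.pkl","rb"))["c"]
yaw=-0.2; R2=np.array([[np.cos(yaw),np.sin(yaw)],[-np.sin(yaw),np.cos(yaw)]])
O=np.array([586.1,-156.5])
def f(n,zr,zc,z):
    X=atz(c,(80+zr/6-.5,235+zc/6-.5),z); print(n,R2@(X[:2]-O))
f("card top end",443,287,185.2)
f("card low end (z~115)",360,287,115)
f("bracket near",230,279,112);f("bracket far",52,279,112)
f("guide inner edge",368,279,85);f("guide outer",255,279,85)
f("socket inner",505,278,32)
f("card top end if z 187",443,287,187)
# tray
for n,r,cc in(("back wall top inner?",130+478/3,200+250/3),): print(n,R2@(atz(c,(r,cc),46)[:2]-O))
E
python3 go.py 585 -156.3 160 -0.2
```

```text
card top end [-0.8 54.8]
card low end (z~115) [-0.7 53.4]
bracket near [-1.6 67. ]
bracket far [-1.6 85.1]
guide inner edge [-1.7 49.3]
guide outer [-1.6 62.9]
socket inner [-2.  22.6]
card top end if z 187 [-0.8 55.1]
back wall top inner? [   0.4 -101.1]
xyz cm [-0.01 -0.02  2.69] w [ 0.001 -0.001  0.001] t 10.4
```

```bash
python3 - <<'E'
import pickle
from h import *
np.set_printoptions(precision=1,suppress=True)
yaw=-0.2; R2=np.array([[np.cos(yaw),np.sin(yaw)],[-np.sin(yaw),np.cos(yaw)]]); O=np.array([586.1,-156.5])
a=pickle.load(open("b1.pkl","rb"))["c"];b=pickle.load(open("b2.pkl","rb"))["c"]
for r,cc in((493,222),(463,210)): print(R2@(atz(b,(100+r/2.5-.5,130+cc/2.5-.5),85)[:2]-O))
im=cv2.imread("pics/b2.png")[270:310,200:250]; A=cv2.resize(im,None,fx=8,fy=8,interpolation=cv2.INTER_CUBIC)
im=cv2.imread("pics/b2.png")[185:225,200:250]; B=cv2.resize(im,None,fx=8,fy=8,interpolation=cv2.INTER_CUBIC)
cv2.imwrite("pics/rg.png",np.hstack([A,B]))
E
```

```text
[ -7.7 -60. ]
[-12.5 -43.2]
```

View pics/rg.png

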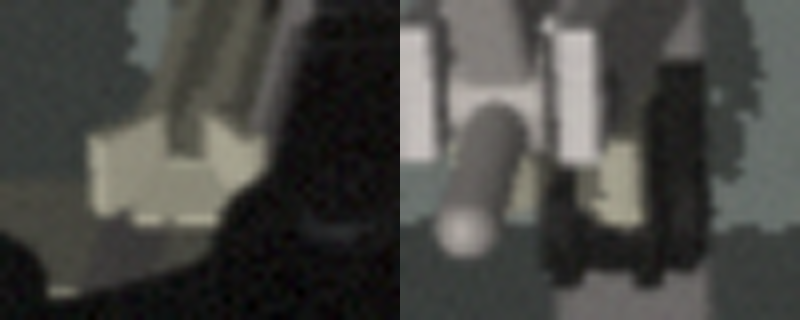

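The left guide's groove sits 0.9 mm to −x of the board, and both guides' edges put the bay's centre ~1.4 mm to +y. Descend in steps, feeling.

```bash
python3 go.py 585.5 -155.0 158 -0.2
```

```text
xyz cm [0.13 0.   2.89] w [ 0.001 -0.001  0.001] t 10.4
```

```bash
python3 -m handwheel '[{"x":0.13,"y":0,"z":0.5,"wx":0,"wy":0,"wz":0,"fingers":-1},{"x":0.13,"y":0,"z":1.2,"wx":0,"wy":0,"wz":0,"fingers":-1},{"x":0.13,"y":0,"z":2,"wx":0,"wy":0,"wz":0,"fingers":-1},{"x":0.13,"y":0,"z":2.3,"wx":0,"wy":0,"wz":0,"fingers":-1},{"x":0.13,"y":0,"z":2.5,"wx":0,"wy":0,"wz":0,"fingers":-1},{"x":0.13,"y":0,"z":2.7,"wx":0,"wy":0,"wz":0,"fingers":-1},{"x":0.13,"y":0,"z":2.9,"wx":0,"wy":0,"wz":0,"fingers":-1},{"x":0.13,"y":0,"z":2.9,"wx":0,"wy":0,"wz":0,"fingers":-1},{"x":0.13,"y":0,"z":2.9,"wx":0,"wy":0,"wz":0,"fingers":-1}]'
cat > st.py <<'E'
from h import *
np.set_printoptions(precision=2,suppress=True)
s=manip.sense(); Rc=R.from_rotvec(s["tool_rot"])
print(round(s["time"],2),"pos",np.array(s["tool_pos"]),"F tool",Rc.inv().apply(s["wrist_force"]),"M tool",Rc.inv().apply(s["wrist_torque"]),"open",s["opening"])
E
python3 st.py
```

```text
time: 11.52
tool_pos: [585.5, -155.0, 158.0]
tool_rot: [2.431, 1.989, 0.003]
wrist_force: [-0.1, 0.7, -1.7]
opening: 11.0
11.53 pos [ 585.54 -155.05  158.02] F tool [ 0.65 -0.25  1.73] M tool [0.01 0.04 0.02] open 10.97658717900796
```

```bash
python3 -m handwheel '[{"x":0,"y":0,"z":0.3,"wx":0,"wy":0,"wz":0,"fingers":-1},{"x":0,"y":0,"z":0.5,"wx":0,"wy":0,"wz":0,"fingers":-1},{"x":0,"y":0,"z":0.7,"wx":0,"wy":0,"wz":0,"fingers":-1},{"x":0,"y":0,"z":0.8,"wx":0,"wy":0,"wz":0,"fingers":-1},{"x":0,"y":0,"z":0.9,"wx":0,"wy":0,"wz":0,"fingers":-1},{"x":0,"y":0,"z":0.95,"wx":0,"wy":0,"wz":0,"fingers":-1},{"x":0,"y":0,"z":0.95,"wx":0,"wy":0,"wz":0,"fingers":-1}]';python3 st.py
```

```text
time: 12.4
tool_pos: [585.6, -155.0, 148.9]
tool_rot: [2.431, 1.989, 0.003]
wrist_force: [-2.1, 0.5, 1.6]
opening: 11.3
12.4 pos [ 585.55 -155.04  148.86] F tool [ 0.12 -2.18 -1.56] M tool [ 0.52 -0.05  0.05] open 11.292094872488342
```

```bash
python3 -m handwheel '[{"x":0,"y":-0.05,"z":0,"wx":0,"wy":0,"wz":0,"fingers":-1},{"x":0,"y":-0.1,"z":0,"wx":0,"wy":0,"wz":0,"fingers":-1},{"x":0,"y":-0.1,"z":0.05,"wx":0,"wy":0,"wz":0,"fingers":-1},{"x":0,"y":-0.1,"z":0.1,"wx":0,"wy":0,"wz":0,"fingers":-1},{"x":0,"y":-0.1,"z":0.15,"wx":0,"wy":0,"wz":0,"fingers":-1},{"x":0,"y":-0.1,"z":0.15,"wx":0,"wy":0,"wz":0,"fingers":-1}]';python3 st.py
```

```text
time: 13.15
tool_pos: [584.4, -154.8, 147.1]
tool_rot: [-2.432, -1.989, -0.002]
wrist_force: [-0.4, 0.3, -2.5]
opening: 10.9
13.15 pos [ 584.43 -154.76  147.11] F tool [ 0.22 -0.5   2.51] M tool [0.1  0.03 0.02] open 10.879545336694164
```

```bash
python3 -m handwheel '[{"x":0,"y":-0.02,"z":0.1,"wx":0,"wy":0,"wz":0,"fingers":-1},{"x":0,"y":-0.02,"z":0.2,"wx":0,"wy":0,"wz":0,"fingers":-1},{"x":0,"y":-0.02,"z":0.3,"wx":0,"wy":0,"wz":0,"fingers":-1},{"x":0,"y":-0.02,"z":0.4,"wx":0,"wy":0,"wz":0,"fingers":-1},{"x":0,"y":-0.02,"z":0.5,"wx":0,"wy":0,"wz":0,"fingers":-1},{"x":0,"y":-0.02,"z":0.6,"wx":0,"wy":0,"wz":0,"fingers":-1},{"x":0,"y":-0.02,"z":0.7,"wx":0,"wy":0,"wz":0,"fingers":-1},{"x":0,"y":-0.02,"z":0.8,"wx":0,"wy":0,"wz":0,"fingers":-1},{"x":0,"y":-0.02,"z":0.8,"wx":0,"wy":0,"wz":0,"fingers":-1}]';python3 st.py
```

```text
time: 14.28
tool_pos: [584.2, -154.7, 139.0]
tool_rot: [-2.431, -1.989, -0.002]
wrist_force: [-0.3, -0.2, -3.2]
opening: 10.9
14.28 pos [ 584.21 -154.71  139.  ] F tool [-0.25 -0.25  3.18] M tool [-0.01  0.01  0.03] open 10.930540027732023
```

```bash
python3 -m handwheel '[{"x":0,"y":0,"z":0.2,"wx":0,"wy":0,"wz":0,"fingers":-1},{"x":0,"y":0,"z":0.45,"wx":0,"wy":0,"wz":0,"fingers":-1},{"x":0,"y":0,"z":0.7,"wx":0,"wy":0,"wz":0,"fingers":-1},{"x":0,"y":0,"z":0.95,"wx":0,"wy":0,"wz":0,"fingers":-1},{"x":0,"y":0,"z":1.2,"wx":0,"wy":0,"wz":0,"fingers":-1},{"x":0,"y":0,"z":1.45,"wx":0,"wy":0,"wz":0,"fingers":-1},{"x":0,"y":0,"z":1.5,"wx":0,"wy":0,"wz":0,"fingers":-1}]';python3 st.py
```

```text
time: 15.15
tool_pos: [584.1, -154.7, 123.7]
tool_rot: [-2.431, -1.989, -0.002]
wrist_force: [0.0, -0.1, -1.3]
opening: 11.3
15.15 pos [ 584.14 -154.65  123.72] F tool [-0.08  0.02  1.33] M tool [-0.04  0.03  0.02] open 11.291615719302898
```

```bash
python3 -m handwheel '[{"x":0,"y":0,"z":0.2,"wx":0,"wy":0,"wz":0,"fingers":-1},{"x":0,"y":0,"z":0.45,"wx":0,"wy":0,"wz":0,"fingers":-1},{"x":0,"y":0,"z":0.7,"wx":0,"wy":0,"wz":0,"fingers":-1},{"x":0,"y":0,"z":0.95,"wx":0,"wy":0,"wz":0,"fingers":-1},{"x":0,"y":0,"z":1.2,"wx":0,"wy":0,"wz":0,"fingers":-1},{"x":0,"y":0,"z":1.4,"wx":0,"wy":0,"wz":0,"fingers":-1},{"x":0,"y":0,"z":1.4,"wx":0,"wy":0,"wz":0,"fingers":-1}]';python3 st.py
```

```text
time: 16.02
tool_pos: [584.1, -154.6, 109.6]
tool_rot: [-2.431, -1.989, -0.002]
wrist_force: [-0.6, -0.4, -1.9]
opening: 10.9
16.02 pos [ 584.15 -154.63  109.58] F tool [-0.53 -0.5   1.93] M tool [-0.04  0.02 -0.05] open 10.88906597736252
```

```bash
python3 -m handwheel '[{"x":0,"y":0,"z":0.15,"wx":0,"wy":0,"wz":0,"fingers":-1},{"x":0,"y":0,"z":0.3,"wx":0,"wy":0,"wz":0,"fingers":-1},{"x":0,"y":0,"z":0.37,"wx":0,"wy":0,"wz":0,"fingers":-1},{"x":0,"y":0,"z":0.4,"wx":0,"wy":0,"wz":0,"fingers":-1},{"x":0,"y":0,"z":0.4,"wx":0,"wy":0,"wz":0,"fingers":-1}]';python3 st.py
```

```text
time: 16.65
tool_pos: [584.1, -154.6, 105.5]
tool_rot: [-2.431, -1.989, -0.002]
wrist_force: [0.3, 0.2, -1.4]
opening: 11.1
16.65 pos [ 584.12 -154.59  105.54] F tool [0.22 0.22 1.44] M tool [-0.09 -0.03  0.02] open 11.121909543183573
```

```bash
python3 -m handwheel '[{"x":0,"y":0,"z":0.05,"wx":0,"wy":0,"wz":0,"fingers":-1},{"x":0,"y":0,"z":0.08,"wx":0,"wy":0,"wz":0,"fingers":-1},{"x":0,"y":0,"z":0.08,"wx":0,"wy":0,"wz":0,"fingers":-1}]';python3 st.py
```

```text
time: 17.02
tool_pos: [584.2, -154.6, 104.9]
tool_rot: [-2.431, -1.989, -0.002]
wrist_force: [-0.9, 0.1, -0.7]
opening: 11.2
17.02 pos [ 584.2  -154.6   104.89] F tool [-0.07 -0.89  0.7 ] M tool [0.07 0.04 0.03] open 11.211603171983972
```

```bash
python3 -m handwheel '[{"x":0,"y":0,"z":0.04,"wx":0,"wy":0,"wz":0,"fingers":-1},{"x":0,"y":0,"z":0.04,"wx":0,"wy":0,"wz":0,"fingers":-1}]';python3 st.py
```

```text
time: 17.27
tool_pos: [584.3, -154.6, 104.9]
tool_rot: [-2.431, -1.989, -0.002]
wrist_force: [-1.3, 0.3, 2.7]
opening: 10.9
17.27 pos [ 584.32 -154.59  104.86] F tool [ 0.08 -1.29 -2.66] M tool [0.23 0.11 0.01] open 10.869036617235226
```

```bash
python3 -m handwheel '[{"x":0,"y":0,"z":0,"wx":0,"wy":0,"wz":0,"fingers":-0.6},{"x":0,"y":0,"z":0,"wx":0,"wy":0,"wz":0,"fingers":-0.4},{"x":0,"y":0,"z":0,"wx":0,"wy":0,"wz":0,"fingers":-0.2},{"x":0,"y":0,"z":0,"wx":0,"wy":0,"wz":0,"fingers":0},{"x":0,"y":0,"z":0,"wx":0,"wy":0,"wz":0,"fingers":0},{"x":0,"y":0,"z":-1,"wx":0,"wy":0,"wz":0,"fingers":0},{"x":0,"y":0,"z":-3,"wx":0,"wy":0,"wz":0,"fingers":0},{"x":0,"y":0,"z":-6,"wx":0,"wy":0,"wz":0,"fingers":0},{"x":0,"y":0,"z":-9,"wx":0,"wy":0,"wz":0,"fingers":0},{"x":0,"y":0,"z":-12,"wx":0,"wy":0,"wz":0,"fingers":0},{"x":0,"y":0,"z":-13,"wx":0,"wy":0,"wz":0,"fingers":0}]';python3 st.py; python3 - <<'E'
from h import *
ims=[]
c,w=snap("wrist","w5.png"); c,s=snap("scene","scene5.png")
a=cv2.resize(w[60:340,170:400,::-1],None,fx=1.7,fy=1.7);b=cv2.resize(s[180:330,130:280,::-1],None,fx=2.6,fy=2.6)
H=476; b=cv2.copyMakeBorder(b,0,H-b.shape[0],0,0,cv2.BORDER_CONSTANT); cv2.imwrite("pics/v5.png",np.hstack([a[:H],b]))
E
```

```text
time: 18.65
tool_pos: [585.7, -155.3, 239.1]
tool_rot: [2.428, 1.986, 0.007]
wrist_force: [0.6, -0.0, -0.7]
opening: 42.5
18.65 pos [ 585.67 -155.32  239.11] F tool [0.08 0.61 0.73] M tool [0.01 0.03 0.03] open 42.51912341435056
```

View pics/v5.png

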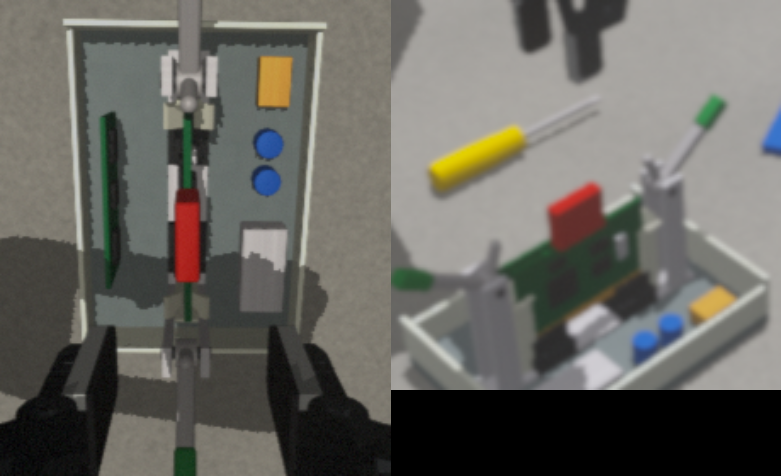

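The board stands in both guides on the sockets (wrist crop: handle at (187,235), both levers still open), and is released. Now the left lever: shut fingers, go outside its grip.

```bash
cat > lv.py <<'E'
# lever geometry: finger TCP (cage y, z) for a lever angle q; w= half width of the shut fingers
from go import *
B=np.array([584.2,-154.6]);u=np.array([np.sin(.2),np.cos(.2)])
np.set_printoptions(precision=2,suppress=True)
def tcp(q,zt,w=11):
    L=.995-q
    y1=73+75*np.sin(L)+6*np.cos(L); z1=104+75*np.cos(L)-6*np.sin(L)
    if L<0: r=(zt-104+6*np.sin(L))/np.cos(L); y1=73+r*np.sin(L)+6*np.cos(L)
    return y1+w,z1
def show(side,rows):
    for y,z,n in rows:
        p=B+side*y*u; d,w=delta(p[0],p[1],z,-.2); print(n,"y",round(y,1),"z",z,"->",d,w)
if __name__=="__main__":
    sd=int(sys.argv[1])
    show(sd,[(165,239,"above"),(165,130,"down")]+[(tcp(q,zt)[0],zt,"q%.2f"%q) for q,zt in((0,130),(.3,135),(.5,145),(.7,155),(.9,158),(1.0,158),(1.1,158),(1.2,158),(1.3,158),(1.4,158))])
    s=manip.sense();print(s["time"], "cage y now",(np.array(s["tool_pos"])[:2]-B)@u)
E
python3 lv.py 1
```

```text
above y 165 z 239 -> [16.53 -0.08 -0.19] [ 0. -0.  0.]
down y 165 z 130 -> [16.53 -0.13 10.71] [ 0. -0.  0.]
q0.00 y 150.2 z 130 -> [15.04 -0.13 10.71] [ 0. -0.  0.]
q0.30 y 136.6 z 135 -> [13.69 -0.13 10.21] [ 0. -0.  0.]
q0.50 y 124.9 z 145 -> [12.52 -0.12  9.21] [ 0. -0.  0.]
q0.70 y 111.5 z 155 -> [11.18 -0.12  8.21] [ 0. -0.  0.]
q0.90 y 97.1 z 158 -> [ 9.74 -0.12  7.91] [ 0. -0.  0.]
q1.00 y 89.7 z 158 -> [ 9.   -0.12  7.91] [ 0. -0.  0.]
q1.10 y 84.3 z 158 -> [ 8.46 -0.12  7.91] [ 0. -0.  0.]
q1.20 y 78.9 z 158 -> [ 7.92 -0.12  7.91] [ 0. -0.  0.]
q1.30 y 73.3 z 158 -> [ 7.36 -0.12  7.91] [ 0. -0.  0.]
q1.40 y 67.4 z 158 -> [ 6.76 -0.12  7.91] [ 0. -0.  0.]
18.75 cage y now -0.31652053001489566
```

```bash
python3 -m handwheel '[{"x":3,"y":-0.1,"z":0,"wx":0,"wy":0,"wz":0,"fingers":-1},{"x":8,"y":-0.1,"z":0,"wx":0,"wy":0,"wz":0,"fingers":-1},{"x":13,"y":-0.1,"z":0,"wx":0,"wy":0,"wz":0,"fingers":-1},{"x":17,"y":-0.1,"z":0,"wx":0,"wy":0,"wz":0,"fingers":-1},{"x":17.2,"y":-0.1,"z":1,"wx":0,"wy":0,"wz":0,"fingers":-1},{"x":17.2,"y":-0.1,"z":4,"wx":0,"wy":0,"wz":0,"fingers":-1},{"x":17.2,"y":-0.1,"z":8,"wx":0,"wy":0,"wz":0,"fingers":-1},{"x":17,"y":-0.1,"z":10.7,"wx":0,"wy":0,"wz":0,"fingers":-1},{"x":16.5,"y":-0.1,"z":10.7,"wx":0,"wy":0,"wz":0,"fingers":-1},{"x":16,"y":-0.1,"z":10.7,"wx":0,"wy":0,"wz":0,"fingers":-1},{"x":15.6,"y":-0.1,"z":10.7,"wx":0,"wy":0,"wz":0,"fingers":-1},{"x":15.2,"y":-0.1,"z":10.7,"wx":0,"wy":0,"wz":0,"fingers":-1},{"x":14.8,"y":-0.1,"z":10.6,"wx":0,"wy":0,"wz":0,"fingers":-1},{"x":14.4,"y":-0.1,"z":10.5,"wx":0,"wy":0,"wz":0,"fingers":-1},{"x":14,"y":-0.1,"z":10.4,"wx":0,"wy":0,"wz":0,"fingers":-1},{"x":13.6,"y":-0.1,"z":10.2,"wx":0,"wy":0,"wz":0,"fingers":-1}]' 40;python3 st.py; python3 lv.py 1 | tail -9
```

```text
time: 20.75
tool_pos: [613.5, -16.0, 138.5]
tool_rot: [-2.43, -1.99, -0.021]
wrist_force: [-2.1, 22.5, 15.2]
opening: -0.3
20.75 pos [613.5  -15.96 138.55] F tool [ 21.82  -6.4  -15.07] M tool [0.86 3.53 0.05] open -0.27209629796782014
q0.50 y 124.9 z 145 -> [-1.67 -0.12 -0.66] [ 0.01 -0.01  0.  ]
q0.70 y 111.5 z 155 -> [-3.   -0.11 -1.68] [ 0.01 -0.01  0.  ]
q0.90 y 97.1 z 158 -> [-4.44 -0.11 -1.99] [ 0.01 -0.01  0.  ]
q1.00 y 89.7 z 158 -> [-5.18 -0.11 -2.  ] [ 0.01 -0.01  0.  ]
q1.10 y 84.3 z 158 -> [-5.71 -0.11 -2.01] [ 0.01 -0.01  0.  ]
q1.20 y 78.9 z 158 -> [-6.26 -0.11 -2.01] [ 0.01 -0.01  0.  ]
q1.30 y 73.3 z 158 -> [-6.82 -0.11 -2.02] [ 0.01 -0.01  0.  ]
q1.40 y 67.4 z 158 -> [-7.41 -0.11 -2.02] [ 0.01 -0.01  0.  ]
20.75 cage y now 141.69618117775232
```

```bash
python3 -m handwheel '[{"x":0.5,"y":-0.1,"z":0,"wx":0,"wy":0,"wz":0,"fingers":-1},{"x":1.5,"y":-0.1,"z":0,"wx":0,"wy":0,"wz":0,"fingers":-1},{"x":1.5,"y":-0.1,"z":0,"wx":0,"wy":0,"wz":0,"fingers":-1}]' ;python3 st.py; python3 - <<'E'
from h import *
c,w=snap("wrist","w6.png"); c,s=snap("scene","scene6.png")
a=cv2.resize(w[200:420,170:400,::-1],None,fx=1.8,fy=1.8);b=cv2.resize(s[180:310,160:290,::-1],None,fx=3,fy=3)
H=390; cv2.imwrite("pics/v6.png",np.hstack([a[:H],b[:H]]))
E
```

```text
time: 21.12
tool_pos: [615.2, -0.6, 138.2]
tool_rot: [-2.429, -1.991, -0.019]
wrist_force: [0.5, -0.3, -1.1]
opening: -0.3
21.12 pos [615.19  -0.62 138.18] F tool [-0.17  0.5   1.12] M tool [ 0.02  0.05 -0.06] open -0.30164270516513336
```

View pics/v6.png

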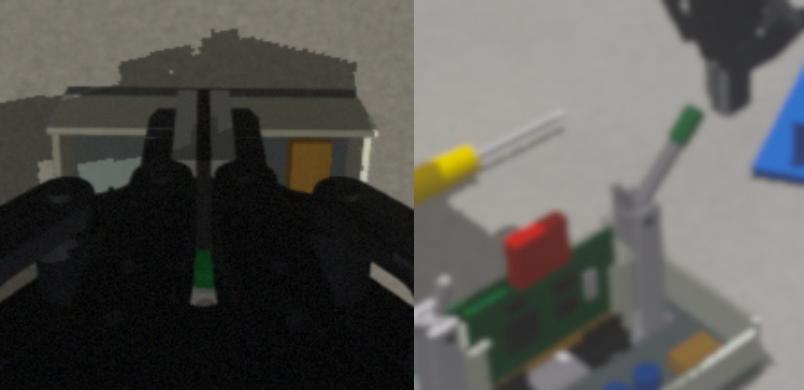

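```bash
cat > lq.py <<'E'
# lever angles from the green grip's blob in the scene camera
from lv import *
def model(side,q,r=62):
    L=.995-q; p=B+side*(73+r*np.sin(L))*u; return np.array([p[0],p[1],104+r*np.cos(L)])
def est(im,c,side,q0):
    b=im.astype(int); m=(b[:,:,1]>b[:,:,0]*1.6+8)&(b[:,:,1]>b[:,:,2]*1.3)&(b[:,:,1]>50)
    rr,cc=np.nonzero(m); p0=proj(c,model(side,q0)); k=np.hypot(rr-p0[0],cc-p0[1])<16
    if k.sum()<8: return None
    ce=np.array([rr[k].mean(),cc[k].mean()]); qs=np.linspace(-.2,1.5,341); e=[np.hypot(*(proj(c,model(side,q))-ce)) for q in qs]; i=np.argmin(e)
    return round(qs[i],2),round(e[i],1),int(k.sum()),ce
if __name__=="__main__":
    c=cam("scene")
    for f in sys.argv[1:]:
        im=cv2.imread("pics/"+f)[:,:,::-1]
        for sd in(1,-1): print(f,sd,[(q0,est(im,c,sd,q0)) for q0 in(0,.4,.8,1.3)])
E
python3 lq.py scene0.png scene5.png scene6.png; python3 - <<'E'
from lv import *
show(1,[(125,200,"above"),(125,119,"q0"),(121.4,123.2,"q.1")])
E
```

```text
scene0.png 1 [(0, (np.float64(0.05), np.float64(1.0), 47, array([222.51, 251.94]))), (0.4, (np.float64(0.05), np.float64(1.0), 47, array([222.51, 251.94]))), (0.8, (np.float64(0.08), np.float64(1.9), 16, array([224.31, 249.62]))), (1.3, None)]
scene0.png -1 [(0, (np.float64(0.09), np.float64(2.0), 49, array([285.73, 136.61]))), (0.4, (np.float64(0.11), np.float64(1.4), 42, array([285.43, 137.4 ]))), (0.8, None), (1.3, None)]
scene5.png 1 [(0, (np.float64(0.04), np.float64(1.1), 47, array([222.49, 252.06]))), (0.4, (np.float64(0.04), np.float64(1.1), 47, array([222.49, 252.06]))), (0.8, (np.float64(0.07), np.float64(1.9), 15, array([224.4 , 249.67]))), (1.3, None)]
scene5.png -1 [(0, (np.float64(0.05), np.float64(4.0), 30, array([286.33, 134.1 ]))), (0.4, (np.float64(0.08), np.float64(3.5), 21, array([285.67, 134.95]))), (0.8, None), (1.3, None)]
scene6.png 1 [(0, (np.float64(0.16), np.float64(0.9), 25, array([221. , 249.8]))), (0.4, (np.float64(0.16), np.float64(0.9), 25, array([221. , 249.8]))), (0.8, (np.float64(0.16), np.float64(0.3), 19, array([222.  , 249.16]))), (1.3, None)]
scene6.png -1 [(0, (np.float64(0.09), np.float64(1.5), 61, array([285.93, 137.02]))), (0.4, (np.float64(0.11), np.float64(0.9), 52, array([285.6 , 137.87]))), (0.8, None), (1.3, None)]
above y 125 z 200 -> [-3.08  0.05 -6.23] [ 0.01 -0.01  0.  ]
q0 y 125 z 119 -> [-3.16  0.    1.87] [ 0.01 -0.01  0.  ]
q.1 y 121.4 z 123.2 -> [-3.51  0.    1.45] [ 0.01 -0.01  0.  ]
```

Pushing from outside wedged (the grip must first travel mostly upward), lever at ~0.12, unharmed. I'll clamp the grip lightly and lead it along its arc.

```bash
python3 -m handwheel '[{"x":0.5,"y":0,"z":-3,"wx":0,"wy":0,"wz":0,"fingers":-0.2},{"x":0,"y":0,"z":-6.5,"wx":0.01,"wy":0,"wz":0,"fingers":-0.2},{"x":-2,"y":0,"z":-7,"wx":0.015,"wy":-0.01,"wz":0,"fingers":-0.2},{"x":-3.6,"y":0,"z":-7,"wx":0.015,"wy":-0.01,"wz":0,"fingers":-0.2},{"x":-3.6,"y":0,"z":-5,"wx":0.015,"wy":-0.01,"wz":0,"fingers":-0.2},{"x":-3.6,"y":0,"z":-2,"wx":0.015,"wy":-0.01,"wz":0,"fingers":-0.2},{"x":-3.6,"y":0,"z":0,"wx":0.015,"wy":-0.01,"wz":0,"fingers":-0.2},{"x":-3.6,"y":0,"z":1.3,"wx":0.015,"wy":-0.01,"wz":0,"fingers":-0.2},{"x":-3.6,"y":0,"z":1.3,"wx":0.015,"wy":-0.01,"wz":0,"fingers":-0.2},{"x":-3.6,"y":0,"z":1.3,"wx":0.015,"wy":-0.01,"wz":0,"fingers":-0.6},{"x":-3.6,"y":0,"z":1.3,"wx":0.015,"wy":-0.01,"wz":0,"fingers":-0.8},{"x":-3.6,"y":0,"z":1.3,"wx":0.015,"wy":-0.01,"wz":0,"fingers":-1},{"x":-3.6,"y":0,"z":1.3,"wx":0.015,"wy":-0.01,"wz":0,"fingers":-1}]' 25;python3 st.py
cat >> lv.py <<'E'
def arc(side,qs,r=62):
    for q in qs:
        L=.995-q; show(side,[(73+r*np.sin(L),104+r*np.cos(L)-19,"arc q%.2f"%q)])
E
python3 -c "
from lv import *
arc(1,[.12,.3,.45,.6,.75,.9,1.0,1.1,1.2,1.3,1.4])"
```

```text
time: 22.85
tool_pos: [609.4, -36.6, 125.9]
tool_rot: [-2.427, -1.988, 0.005]
wrist_force: [4.4, -0.2, 2.4]
opening: 11.4
22.85 pos [609.38 -36.61 125.95] F tool [ 0.7   4.31 -2.39] M tool [-0.57  0.1   0.12] open 11.444041014589875
arc q0.12 y 120.6 z 124.74180520612614 -> [-0.   -0.12  0.12] [-0.01 -0.    0.  ]
arc q0.30 y 112.7 z 132.61932951110825 -> [-0.79 -0.13 -0.67] [-0.01 -0.    0.  ]
arc q0.45 y 105.1 z 138.0178920283929 -> [-1.55 -0.13 -1.21] [-0.01 -0.    0.  ]
arc q0.60 y 96.9 z 142.22578699051326 -> [-2.38 -0.14 -1.63] [-0.01 -0.    0.  ]
arc q0.75 y 88.0 z 145.14851414830338 -> [-3.26 -0.14 -1.92] [-0.01 -0.    0.  ]
arc q0.90 y 78.9 z 146.7204353508252 -> [-4.18 -0.14 -2.08] [-0.01 -0.    0.  ]
arc q1.00 y 72.7 z 146.99922500161458 -> [-4.79 -0.14 -2.11] [-0.01 -0.    0.  ]
arc q1.10 y 66.5 z 146.65853889040685 -> [-5.41 -0.14 -2.07] [-0.01 -0.    0.  ]
arc q1.20 y 60.4 z 145.7017810402093 -> [-6.03 -0.14 -1.98] [-0.01 -0.    0.  ]
arc q1.30 y 54.4 z 144.13851105919906 -> [-6.63 -0.14 -1.82] [-0.01 -0.    0.  ]
arc q1.40 y 48.6 z 141.98434862427803 -> [-7.21 -0.14 -1.6 ] [-0.01 -0.    0.  ]
```

```bash
python3 -m handwheel '[{"x":-0.4,"y":0.05,"z":-0.33,"wx":0,"wy":0,"wz":0,"fingers":-1},{"x":-0.8,"y":0.05,"z":-0.67,"wx":0,"wy":0,"wz":0,"fingers":-1},{"x":-1.17,"y":0.05,"z":-0.96,"wx":0,"wy":0,"wz":0,"fingers":-1},{"x":-1.55,"y":0.05,"z":-1.21,"wx":0,"wy":0,"wz":0,"fingers":-1},{"x":-1.95,"y":0.05,"z":-1.44,"wx":0,"wy":0,"wz":0,"fingers":-1},{"x":-2.38,"y":0.05,"z":-1.63,"wx":0,"wy":0,"wz":0,"fingers":-1},{"x":-2.8,"y":0.05,"z":-1.79,"wx":0,"wy":0,"wz":0,"fingers":-1},{"x":-3.26,"y":0.05,"z":-1.92,"wx":0,"wy":0,"wz":0,"fingers":-1}]';python3 st.py
python3 -c "
from lv import *
arc(1,[.75,.9,1.0,1.1,1.2,1.3,1.4])"
```

```text
time: 23.85
tool_pos: [602.9, -68.6, 145.0]
tool_rot: [-2.426, -1.987, 0.006]
wrist_force: [-1.0, 5.2, -1.8]
opening: 11.5
23.85 pos [602.85 -68.65 144.97] F tool [ 4.87 -2.    1.81] M tool [0.18 1.02 0.08] open 11.525142216850533
arc q0.75 y 88.0 z 145.14851414830338 -> [ 0.01 -0.12 -0.02] [-0.01 -0.    0.  ]
arc q0.90 y 78.9 z 146.7204353508252 -> [-0.91 -0.12 -0.17] [-0.01 -0.    0.  ]
arc q1.00 y 72.7 z 146.99922500161458 -> [-1.52 -0.12 -0.2 ] [-0.01 -0.    0.  ]
arc q1.10 y 66.5 z 146.65853889040685 -> [-2.14 -0.13 -0.17] [-0.01 -0.    0.  ]
arc q1.20 y 60.4 z 145.7017810402093 -> [-2.76 -0.13 -0.07] [-0.01 -0.    0.  ]
arc q1.30 y 54.4 z 144.13851105919906 -> [-3.36 -0.13  0.08] [-0.01 -0.    0.  ]
arc q1.40 y 48.6 z 141.98434862427803 -> [-3.94 -0.13  0.3 ] [-0.01 -0.    0.  ]
```

Moves well with ~5 N. On to 1.28.

```bash
python3 -m handwheel '[{"x":-0.45,"y":0,"z":-0.1,"wx":0,"wy":0,"wz":0,"fingers":-1},{"x":-0.91,"y":0,"z":-0.17,"wx":0,"wy":0,"wz":0,"fingers":-1},{"x":-1.3,"y":0,"z":-0.2,"wx":0,"wy":0,"wz":0,"fingers":-1},{"x":-1.7,"y":0,"z":-0.2,"wx":0,"wy":0,"wz":0,"fingers":-1},{"x":-2.14,"y":0,"z":-0.17,"wx":0,"wy":0,"wz":0,"fingers":-1},{"x":-2.5,"y":0,"z":-0.12,"wx":0,"wy":0,"wz":0,"fingers":-1},{"x":-2.8,"y":0,"z":-0.07,"wx":0,"wy":0,"wz":0,"fingers":-1},{"x":-3,"y":0,"z":-0.02,"wx":0,"wy":0,"wz":0,"fingers":-1},{"x":-3.24,"y":0,"z":0.05,"wx":0,"wy":0,"wz":0,"fingers":-1},{"x":-3.24,"y":0,"z":0.05,"wx":0,"wy":0,"wz":0,"fingers":-1}]';python3 st.py
python3 -c "
from lv import *
arc(1,[1.2,1.3,1.4]); c,im=snap('scene','scene7.png')";python3 lq.py scene7.png
```

```text
time: 25.1
tool_pos: [596.1, -100.8, 145.3]
tool_rot: [-2.426, -1.987, 0.007]
wrist_force: [-2.2, 4.5, 2.5]
opening: 11.3
25.1 pos [ 596.08 -100.79  145.26] F tool [ 3.95 -3.09 -2.51] M tool [0.34 0.83 0.04] open 11.303460105087039
arc q1.20 y 60.4 z 145.7017810402093 -> [ 0.53 -0.09 -0.04] [-0.01 -0.    0.  ]
arc q1.30 y 54.4 z 144.13851105919906 -> [-0.07 -0.09  0.11] [-0.01 -0.    0.  ]
arc q1.40 y 48.6 z 141.98434862427803 -> [-0.65 -0.09  0.33] [-0.01 -0.    0.  ]
scene7.png 1 [(0, None), (0.4, None), (0.8, None), (1.3, None)]
scene7.png -1 [(0, (np.float64(0.09), np.float64(1.8), 80, array([285.85, 136.72]))), (0.4, (np.float64(0.11), np.float64(1.2), 67, array([285.48, 137.64]))), (0.8, None), (1.3, None)]
```

```bash
python3 -m handwheel '[{"x":0,"y":0,"z":0,"wx":0,"wy":0,"wz":0,"fingers":-0.6},{"x":0,"y":0,"z":0,"wx":0,"wy":0,"wz":0,"fingers":-0.3},{"x":0,"y":0,"z":0,"wx":0,"wy":0,"wz":0,"fingers":-0.2},{"x":0,"y":0,"z":-2,"wx":0,"wy":0,"wz":0,"fingers":-0.2},{"x":0,"y":0,"z":-5,"wx":0,"wy":0,"wz":0,"fingers":-0.2},{"x":0,"y":0,"z":-7,"wx":0,"wy":0,"wz":0,"fingers":-0.2}]';python3 st.py
python3 -c "
from lv import *
show(-1,[(123.7,205,'above'),(123.7,121,'q.04')])"
```

```text
time: 25.9
tool_pos: [597.6, -101.2, 218.4]
tool_rot: [-2.428, -1.989, 0.004]
wrist_force: [0.4, 0.2, -0.0]
opening: 34.1
25.9 pos [ 597.55 -101.24  218.42] F tool [0.27 0.39 0.02] M tool [-0.08 -0.02  0.01] open 34.102738492816776
above y 123.7 z 205 -> [-17.86  -0.28   1.35] [-0.  0.  0.]
q.04 y 123.7 z 121 -> [-17.86  -0.24   9.75] [-0.  0.  0.]
```

```bash
python3 -m handwheel '[{"x":-3,"y":-0.1,"z":0,"wx":0,"wy":0,"wz":0,"fingers":-0.2},{"x":-8,"y":-0.2,"z":0,"wx":0,"wy":0,"wz":0,"fingers":-0.2},{"x":-13,"y":-0.2,"z":0,"wx":0,"wy":0,"wz":0,"fingers":-0.2},{"x":-17,"y":-0.2,"z":0.5,"wx":0,"wy":0,"wz":0,"fingers":-0.2},{"x":-17.9,"y":-0.2,"z":2,"wx":0,"wy":0,"wz":0,"fingers":-0.2},{"x":-17.9,"y":-0.2,"z":5,"wx":0,"wy":0,"wz":0,"fingers":-0.2},{"x":-17.9,"y":-0.2,"z":8,"wx":0,"wy":0,"wz":0,"fingers":-0.2},{"x":-17.9,"y":-0.2,"z":9.75,"wx":0,"wy":0,"wz":0,"fingers":-0.2},{"x":-17.9,"y":-0.2,"z":9.75,"wx":0,"wy":0,"wz":0,"fingers":-0.4},{"x":-17.9,"y":-0.2,"z":9.75,"wx":0,"wy":0,"wz":0,"fingers":-0.7},{"x":-17.9,"y":-0.2,"z":9.75,"wx":0,"wy":0,"wz":0,"fingers":-1},{"x":-17.9,"y":-0.2,"z":9.75,"wx":0,"wy":0,"wz":0,"fingers":-1}]';python3 st.py
python3 -c "
from lv import *
arc(-1,[.04,.2,.3,.45,.6,.75,.9,1.0,1.1,1.2,1.3,1.4]); c,im=snap('scene','scene8.png')";python3 lq.py scene8.png
```

```text
time: 27.4
tool_pos: [558.5, -275.7, 121.5]
tool_rot: [-2.426, -1.987, 0.007]
wrist_force: [-8.0, 1.2, -0.1]
opening: 11.6
27.4 pos [ 558.53 -275.68  121.48] F tool [-0.36 -8.04  0.11] M tool [1.  0.1 0.2] open 11.614277769568494
arc q0.04 y 123.6 z 120.8117429874813 -> [0.02 0.11 0.07] [-0.01 -0.    0.  ]
arc q0.20 y 117.3 z 128.41765549454448 -> [ 0.65  0.11 -0.69] [-0.01 -0.    0.  ]
arc q0.30 y 112.7 z 132.61932951110825 -> [ 1.11  0.1  -1.11] [-0.01 -0.    0.  ]
arc q0.45 y 105.1 z 138.0178920283929 -> [ 1.86  0.1  -1.65] [-0.01 -0.    0.  ]
arc q0.60 y 96.9 z 142.22578699051326 -> [ 2.69  0.1  -2.07] [-0.01 -0.    0.  ]
arc q0.75 y 88.0 z 145.14851414830338 -> [ 3.57  0.1  -2.37] [-0.01 -0.    0.  ]
arc q0.90 y 78.9 z 146.7204353508252 -> [ 4.49  0.1  -2.52] [-0.01 -0.    0.  ]
arc q1.00 y 72.7 z 146.99922500161458 -> [ 5.11  0.1  -2.55] [-0.01 -0.    0.  ]
arc q1.10 y 66.5 z 146.65853889040685 -> [ 5.73  0.1  -2.52] [-0.01 -0.    0.  ]
arc q1.20 y 60.4 z 145.7017810402093 -> [ 6.34  0.1  -2.42] [-0.01 -0.    0.  ]
arc q1.30 y 54.4 z 144.13851105919906 -> [ 6.94  0.1  -2.26] [-0.01 -0.    0.  ]
arc q1.40 y 48.6 z 141.98434862427803 -> [ 7.52  0.11 -2.05] [-0.01 -0.    0.  ]
scene8.png 1 [(0, None), (0.4, None), (0.8, (np.float64(1.11), np.float64(3.6), 20, array([222.1 , 225.05]))), (1.3, (np.float64(1.11), np.float64(3.6), 20, array([222.1 , 225.05])))]
scene8.png -1 [(0, (np.float64(0.01), np.float64(6.2), 8, array([287.38, 131.38]))), (0.4, None), (0.8, None), (1.3, None)]
```

```bash
python3 -m handwheel '[{"x":0.3,"y":-0.05,"z":-0.35,"wx":0,"wy":0,"wz":0,"fingers":-1},{"x":0.65,"y":-0.05,"z":-0.69,"wx":0,"wy":0,"wz":0,"fingers":-1},{"x":1.11,"y":-0.05,"z":-1.11,"wx":0,"wy":0,"wz":0,"fingers":-1},{"x":1.48,"y":-0.05,"z":-1.4,"wx":0,"wy":0,"wz":0,"fingers":-1},{"x":1.86,"y":-0.05,"z":-1.65,"wx":0,"wy":0,"wz":0,"fingers":-1},{"x":2.27,"y":-0.05,"z":-1.88,"wx":0,"wy":0,"wz":0,"fingers":-1},{"x":2.69,"y":-0.05,"z":-2.07,"wx":0,"wy":0,"wz":0,"fingers":-1},{"x":3.13,"y":-0.05,"z":-2.24,"wx":0,"wy":0,"wz":0,"fingers":-1},{"x":3.57,"y":-0.05,"z":-2.37,"wx":0,"wy":0,"wz":0,"fingers":-1},{"x":4.03,"y":-0.05,"z":-2.46,"wx":0,"wy":0,"wz":0,"fingers":-1},{"x":4.49,"y":-0.05,"z":-2.52,"wx":0,"wy":0,"wz":0,"fingers":-1},{"x":5.1,"y":-0.05,"z":-2.55,"wx":0,"wy":0,"wz":0,"fingers":-1},{"x":5.7,"y":-0.05,"z":-2.52,"wx":0,"wy":0,"wz":0,"fingers":-1},{"x":6.2,"y":-0.05,"z":-2.45,"wx":0,"wy":0,"wz":0,"fingers":-1},{"x":6.5,"y":-0.05,"z":-2.38,"wx":0,"wy":0,"wz":0,"fingers":-1},{"x":6.8,"y":-0.05,"z":-2.3,"wx":0,"wy":0,"wz":0,"fingers":-1},{"x":6.8,"y":-0.05,"z":-2.3,"wx":0,"wy":0,"wz":0,"fingers":-1}]';python3 st.py
python3 -c "
from lv import *
arc(-1,[1.2,1.3,1.4,1.44])"
```

```text
time: 29.58
tool_pos: [572.5, -208.5, 145.5]
tool_rot: [-2.426, -1.988, 0.005]
wrist_force: [-0.6, -2.4, 5.2]
opening: 11.6
29.57 pos [ 572.48 -208.52  145.48] F tool [-2.5  -0.09 -5.22] M tool [-0.13 -0.61  0.09] open 11.59484700352496
arc q1.20 y 60.4 z 145.7017810402093 -> [-0.52  0.08 -0.02] [-0.01 -0.    0.  ]
arc q1.30 y 54.4 z 144.13851105919906 -> [0.08 0.08 0.13] [-0.01 -0.    0.  ]
arc q1.40 y 48.6 z 141.98434862427803 -> [0.66 0.08 0.35] [-0.01 -0.    0.  ]
arc q1.44 y 46.3 z 140.9618612545602 -> [0.89 0.08 0.45] [-0.01 -0.    0.  ]
```

```bash
python3 -m handwheel '[{"x":0.2,"y":0,"z":0.1,"wx":0,"wy":0,"wz":0,"fingers":-1},{"x":0.35,"y":0,"z":0.18,"wx":0,"wy":0,"wz":0,"fingers":-1},{"x":0.5,"y":0,"z":0.26,"wx":0,"wy":0,"wz":0,"fingers":-1},{"x":0.6,"y":0,"z":0.32,"wx":0,"wy":0,"wz":0,"fingers":-1},{"x":0.66,"y":0,"z":0.35,"wx":0,"wy":0,"wz":0,"fingers":-1},{"x":0.66,"y":0,"z":0.35,"wx":0,"wy":0,"wz":0,"fingers":-1}]';python3 st.py
python3 -c "
from lv import *
arc(-1,[1.2,1.3,1.4,1.44])"
```

```text
time: 30.32
tool_pos: [573.9, -202.7, 143.5]
tool_rot: [-2.428, -1.989, 0.006]
wrist_force: [-4.8, -4.8, 10.5]
opening: 11.2
30.32 pos [ 573.89 -202.67  143.51] F tool [ -5.63  -3.78 -10.48] M tool [ 0.49 -1.15  0.06] open 11.246661663560896
arc q1.20 y 60.4 z 145.7017810402093 -> [-1.12  0.05 -0.22] [-0.  0.  0.]
arc q1.30 y 54.4 z 144.13851105919906 -> [-0.52  0.05 -0.06] [-0.  0.  0.]
arc q1.40 y 48.6 z 141.98434862427803 -> [0.06 0.06 0.15] [-0.  0.  0.]
arc q1.44 y 46.3 z 140.9618612545602 -> [0.29 0.06 0.25] [-0.  0.  0.]
```

```bash
python3 -m handwheel '[{"x":0.1,"y":0,"z":0.1,"wx":0,"wy":0,"wz":0,"fingers":-1},{"x":0.15,"y":0,"z":0.12,"wx":0,"wy":0,"wz":0,"fingers":-1},{"x":0.2,"y":0,"z":0.14,"wx":0,"wy":0,"wz":0,"fingers":-1},{"x":0.2,"y":0,"z":0.14,"wx":0,"wy":0,"wz":0,"fingers":-1}]';python3 st.py
python3 -c "
from lv import *
arc(-1,[1.3,1.4,1.44])"
```

```text
time: 30.82
tool_pos: [574.1, -201.7, 143.2]
tool_rot: [-2.429, -1.989, 0.008]
wrist_force: [-5.0, -5.8, 8.4]
opening: 11.4
30.82 pos [ 574.11 -201.67  143.15] F tool [-6.74 -3.82 -8.35] M tool [ 0.51 -1.36  0.01] open 11.400337860270122
arc q1.30 y 54.4 z 144.13851105919906 -> [-0.62  0.05 -0.1 ] [-0.  0.  0.]
arc q1.40 y 48.6 z 141.98434862427803 -> [-0.04  0.05  0.12] [-0.  0.  0.]
arc q1.44 y 46.3 z 140.9618612545602 -> [0.18 0.06 0.22] [-0.  0.  0.]
```

```bash
python3 -m handwheel '[{"x":0.15,"y":0,"z":0.08,"wx":0,"wy":0,"wz":0,"fingers":-1},{"x":0.25,"y":0,"z":0.12,"wx":0,"wy":0,"wz":0,"fingers":-1},{"x":0.3,"y":0,"z":0.14,"wx":0,"wy":0,"wz":0,"fingers":-1},{"x":0.3,"y":0,"z":0.14,"wx":0,"wy":0,"wz":0,"fingers":-1}]';python3 st.py
python3 -c "
from lv import *
arc(-1,[1.4]); c,im=snap('scene','scene9.png')"; python3 lq.py scene9.png
```

```text
time: 31.32
tool_pos: [574.5, -199.9, 142.5]
tool_rot: [-2.43, -1.99, 0.01]
wrist_force: [-3.7, -7.1, 6.3]
opening: 11.9
31.32 pos [ 574.5  -199.86  142.49] F tool [-7.73 -2.25 -6.27] M tool [ 0.34 -1.44  0.03] open 11.92763431690585
arc q1.40 y 48.6 z 141.98434862427803 -> [-0.23  0.05  0.05] [-0.  0.  0.]
scene9.png 1 [(0, None), (0.4, None), (0.8, (np.float64(1.11), np.float64(3.6), 20, array([222.1 , 225.05]))), (1.3, (np.float64(1.11), np.float64(3.6), 20, array([222.1 , 225.05])))]
scene9.png -1 [(0, None), (0.4, None), (0.8, (np.float64(1.22), np.float64(1.6), 12, array([259.42, 169.42]))), (1.3, (np.float64(1.26), np.float64(2.2), 29, array([255.38, 169.62])))]
```

```bash
python3 -m handwheel '[{"x":0,"y":0,"z":0,"wx":0,"wy":0,"wz":0,"fingers":-0.6},{"x":0,"y":0,"z":0,"wx":0,"wy":0,"wz":0,"fingers":-0.3},{"x":0,"y":0,"z":0,"wx":0,"wy":0,"wz":0,"fingers":-0.2},{"x":0,"y":0,"z":-2,"wx":0,"wy":0,"wz":0,"fingers":-0.2},{"x":0,"y":0,"z":-5,"wx":0,"wy":0,"wz":0,"fingers":-0.2},{"x":0,"y":0,"z":-9,"wx":0,"wy":0,"wz":0,"fingers":-0.2},{"x":0,"y":0,"z":-9,"wx":0,"wy":0,"wz":0,"fingers":-0.2}]';python3 st.py
python3 -c "
from lv import *
show(1,[(54.5,145.3,'left grip')]); c,im=snap('scene','scene10.png'); c,w=snap('wrist','w10.png')
s=cv2.resize(im[185:325,140:270,::-1],None,fx=3.6,fy=3.6,interpolation=cv2.INTER_CUBIC)[:500]; a=cv2.resize(w[180:360,200:330,::-1],None,fx=2.75,fy=2.75,interpolation=cv2.INTER_CUBIC)[:495]
s=s[:495]; cv2.imwrite('pics/v10.png',np.hstack([s,a[:, :330]]))"; python3 lq.py scene10.png
```

```text
time: 32.25
tool_pos: [577.6, -200.6, 238.8]
tool_rot: [2.424, 1.986, -0.003]
wrist_force: [0.3, 0.3, -0.1]
opening: 34.0
32.25 pos [ 577.57 -200.57  238.78] F tool [0.33 0.22 0.07] M tool [-0.05 -0.02  0.01] open 34.04066073223845
left grip y 54.5 z 145.3 -> [10.15 -0.29  9.28] [0.   0.01 0.  ]
scene10.png 1 [(0, None), (0.4, None), (0.8, (np.float64(1.11), np.float64(3.6), 20, array([222.1 , 225.05]))), (1.3, (np.float64(1.11), np.float64(3.6), 20, array([222.1 , 225.05])))]
scene10.png -1 [(0, None), (0.4, None), (0.8, None), (1.3, (np.float64(1.33), np.float64(5.8), 11, array([251.27, 171.27])))]
```

View pics/v10.png

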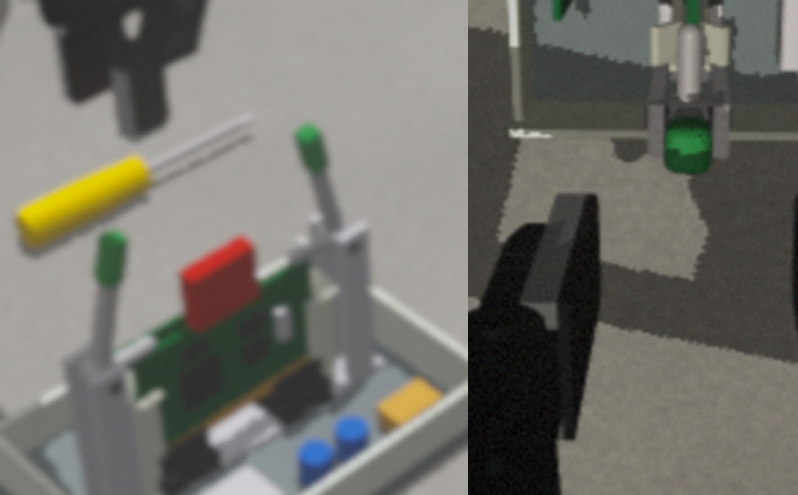

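```bash
python3 - <<'E'
from lq import *
c=cam("scene")
for sd,t,b in((-1,(249.7,171.4),(264.2,170.8)),(1,(220.3,225.3),(232.8,228.3))):
    print(sd,"obs dir",np.array(t)-b)
    for q in(.9,1.0,1.1,1.2,1.3,1.4):
        print(q,proj(c,model(sd,q,75)),proj(c,model(sd,q,49)),"dir",proj(c,model(sd,q,75))-proj(c,model(sd,q,49)))
E
```

```text
-1 obs dir [-14.5   0.6]
0.9 [256.87 157.23] [268.59 160.63] dir [-11.72  -3.4 ]
1.0 [254.58 161.11] [267.08 163.11] dir [-12.5  -2. ]
1.1 [252.68 165.  ] [265.81 165.61] dir [-13.14  -0.6 ]
1.2 [251.18 168.87] [264.8 168.1] dir [-13.62   0.77]
1.3 [250.09 172.67] [264.04 170.56] dir [-13.95   2.11]
1.4 [249.42 176.36] [263.55 172.95] dir [-14.13   3.41]
1 obs dir [-12.5  -3. ]
0.9 [215.74 232.74] [228.16 232.45] dir [-12.42   0.29]
1.0 [217.32 229.54] [229.22 230.4 ] dir [-11.9   -0.85]
1.1 [219.27 226.34] [230.5  228.34] dir [-11.23  -2.  ]
1.2 [221.56 223.16] [232.   226.31] dir [-10.44  -3.15]
1.3 [224.18 220.06] [233.7  224.33] dir [-9.52 -4.27]
1.4 [227.09 217.06] [235.58 222.42] dir [-8.49 -5.36]
```

The levers stand only at ~1.15 (left) and ~1.25 (right): the pads slipped on the grips. Past upright a push from outside no longer wedges, so I finish that way, right side first (partly), then left.

```bash
python3 -c "
from lv import *
show(-1,[(105,200,'out'),(105,158,'dn')]+[(tcp(q,158,10)[0],158,'q%.2f'%q) for q in (1.2,1.25,1.3,1.35,1.4)])"
```

```text
out y 105 z 200 -> [-5.9  -0.03  3.43] [-0.  0.  0.]
dn y 105 z 158 -> [-5.88 -0.03  7.63] [-0.  0.  0.]
q1.20 y 77.9 z 158 -> [-3.17 -0.02  7.61] [-0.  0.  0.]
q1.25 y 75.1 z 158 -> [-2.89 -0.02  7.61] [-0.  0.  0.]
q1.30 y 72.3 z 158 -> [-2.61 -0.02  7.61] [-0.  0.  0.]
q1.35 y 69.4 z 158 -> [-2.32 -0.02  7.61] [-0.  0.  0.]
q1.40 y 66.4 z 158 -> [-2.02 -0.02  7.61] [-0.  0.  0.]
```

```bash
python3 -m handwheel '[{"x":-3,"y":0,"z":0,"wx":0,"wy":0,"wz":0,"fingers":-1},{"x":-6.2,"y":0,"z":0,"wx":0,"wy":0,"wz":0,"fingers":-1},{"x":-6.2,"y":0,"z":3,"wx":0,"wy":0,"wz":0,"fingers":-1},{"x":-6.2,"y":0,"z":6.5,"wx":0,"wy":0,"wz":0,"fingers":-1},{"x":-6.2,"y":0,"z":7.6,"wx":0,"wy":0,"wz":0,"fingers":-1},{"x":-5,"y":0,"z":7.6,"wx":0,"wy":0,"wz":0,"fingers":-1},{"x":-4.2,"y":0,"z":7.6,"wx":0,"wy":0,"wz":0,"fingers":-1},{"x":-3.7,"y":0,"z":7.6,"wx":0,"wy":0,"wz":0,"fingers":-1},{"x":-3.3,"y":0,"z":7.6,"wx":0,"wy":0,"wz":0,"fingers":-1},{"x":-3.0,"y":0,"z":7.6,"wx":0,"wy":0,"wz":0,"fingers":-1},{"x":-2.8,"y":0,"z":7.6,"wx":0,"wy":0,"wz":0,"fingers":-1},{"x":-2.8,"y":0,"z":7.6,"wx":0,"wy":0,"wz":0,"fingers":-1}]' 40;python3 st.py;python3 -c "
from lv import *
show(-1,[(tcp(q,158,10)[0],158,'q%.2f'%q) for q in (1.25,1.3,1.35,1.4)])"
```

```text
time: 33.85
tool_pos: [569.8, -228.1, 158.5]
tool_rot: [2.429, 1.989, -0.009]
wrist_force: [-0.5, -2.7, 1.3]
opening: -0.0
33.85 pos [ 569.76 -228.15  158.5 ] F tool [-2.78  0.01 -1.3 ] M tool [-0.04 -0.51  0.02] open -0.0397109410288037
q1.25 y 75.1 z 158 -> [-0.02 -0.05  0.05] [-0.    0.01  0.  ]
q1.30 y 72.3 z 158 -> [ 0.27 -0.05  0.05] [-0.    0.01  0.  ]
q1.35 y 69.4 z 158 -> [ 0.56 -0.05  0.05] [-0.    0.01  0.  ]
q1.40 y 66.4 z 158 -> [ 0.86 -0.04  0.05] [-0.    0.01  0.  ]
```

```bash
python3 -m handwheel '[{"x":0.2,"y":0,"z":0,"wx":0,"wy":0,"wz":0,"fingers":-1},{"x":0.4,"y":0,"z":0,"wx":0,"wy":0,"wz":0,"fingers":-1},{"x":0.6,"y":0,"z":0,"wx":0,"wy":0,"wz":0,"fingers":-1},{"x":0.6,"y":0,"z":0,"wx":0,"wy":0,"wz":0,"fingers":-1}]' ;python3 st.py;python3 -c "
from lv import *
show(-1,[(tcp(q,158,10)[0],158,'q%.2f'%q) for q in (1.25,1.3,1.35,1.4)])"
```

```text
time: 34.35
tool_pos: [570.5, -224.1, 158.0]
tool_rot: [2.428, 1.987, -0.012]
wrist_force: [-0.3, -8.3, -2.2]
opening: 0.4
34.35 pos [ 570.48 -224.06  158.03] F tool [-8.17  1.39  2.25] M tool [-0.17 -1.46 -0.02] open 0.37184154381485063
q1.25 y 75.1 z 158 -> [-0.43 -0.04  0.01] [-0.    0.01  0.  ]
q1.30 y 72.3 z 158 -> [-0.15 -0.04  0.  ] [-0.    0.01  0.  ]
q1.35 y 69.4 z 158 -> [ 0.14 -0.04  0.  ] [-0.    0.01  0.  ]
q1.40 y 66.4 z 158 -> [ 0.44 -0.03 -0.  ] [-0.    0.01  0.  ]
```

```bash
python3 -m handwheel '[{"x":-2,"y":0,"z":0,"wx":0,"wy":0.01,"wz":0,"fingers":-1},{"x":-2.5,"y":0,"z":-3,"wx":0,"wy":0.01,"wz":0,"fingers":-1},{"x":-1,"y":0,"z":-6.5,"wx":0,"wy":0.01,"wz":0,"fingers":-1},{"x":4,"y":0,"z":-7,"wx":0,"wy":0.01,"wz":0,"fingers":-1},{"x":9,"y":0,"z":-7,"wx":0,"wy":0.01,"wz":0,"fingers":-1},{"x":14,"y":0,"z":-7,"wx":0,"wy":0.01,"wz":0,"fingers":-1},{"x":18,"y":0,"z":-7,"wx":0,"wy":0.01,"wz":0,"fingers":-1},{"x":18,"y":0,"z":-6,"wx":0,"wy":0.01,"wz":0,"fingers":-1},{"x":18,"y":0,"z":-3,"wx":0,"wy":0.01,"wz":0,"fingers":-1},{"x":18,"y":0,"z":0,"wx":0,"wy":0.01,"wz":0,"fingers":-1},{"x":18,"y":0,"z":0,"wx":0,"wy":0.01,"wz":0,"fingers":-1}]' ;python3 st.py;python3 -c "
from lv import *
show(1,[(tcp(q,158,10)[0],158,'q%.2f'%q) for q in (1.1,1.15,1.2,1.25,1.3,1.35,1.4)])"
```

```text
time: 35.72
tool_pos: [603.5, -47.7, 152.9]
tool_rot: [-2.426, -1.983, 0.007]
wrist_force: [-0.4, -0.2, -0.2]
opening: -0.1
35.73 pos [603.45 -47.73 152.87] F tool [-0.24 -0.31  0.17] M tool [-0.   -0.04 -0.  ] open -0.11393301797907751
q1.10 y 83.3 z 158 -> [-2.52  0.23 -0.52] [-0.01 -0.   -0.  ]
q1.15 y 80.6 z 158 -> [-2.79  0.23 -0.52] [-0.01 -0.   -0.  ]
q1.20 y 77.9 z 158 -> [-3.07  0.23 -0.52] [-0.01 -0.   -0.  ]
q1.25 y 75.1 z 158 -> [-3.34  0.23 -0.52] [-0.01 -0.   -0.  ]
q1.30 y 72.3 z 158 -> [-3.63  0.23 -0.52] [-0.01 -0.   -0.  ]
q1.35 y 69.4 z 158 -> [-3.92  0.23 -0.52] [-0.01 -0.   -0.  ]
q1.40 y 66.4 z 158 -> [-4.22  0.23 -0.52] [-0.01 -0.   -0.  ]
```

```bash
python3 -m handwheel '[{"x":0,"y":0.25,"z":-0.5,"wx":-0.01,"wy":0,"wz":0,"fingers":-1},{"x":-1,"y":0.25,"z":-0.5,"wx":-0.01,"wy":0,"wz":0,"fingers":-1},{"x":-2,"y":0.25,"z":-0.5,"wx":-0.01,"wy":0,"wz":0,"fingers":-1},{"x":-2.4,"y":0.25,"z":-0.5,"wx":-0.01,"wy":0,"wz":0,"fingers":-1},{"x":-2.7,"y":0.25,"z":-0.5,"wx":-0.01,"wy":0,"wz":0,"fingers":-1},{"x":-3,"y":0.25,"z":-0.5,"wx":-0.01,"wy":0,"wz":0,"fingers":-1},{"x":-3.3,"y":0.25,"z":-0.5,"wx":-0.01,"wy":0,"wz":0,"fingers":-1},{"x":-3.6,"y":0.25,"z":-0.5,"wx":-0.01,"wy":0,"wz":0,"fingers":-1},{"x":-3.8,"y":0.25,"z":-0.5,"wx":-0.01,"wy":0,"wz":0,"fingers":-1},{"x":-4.0,"y":0.25,"z":-0.5,"wx":-0.01,"wy":0,"wz":0,"fingers":-1},{"x":-4.0,"y":0.25,"z":-0.5,"wx":-0.01,"wy":0,"wz":0,"fingers":-1}]' ;python3 st.py;python3 -c "
from lv import *
show(1,[(tcp(q,158,10)[0],158,'q%.2f'%q) for q in (1.25,1.3,1.35,1.4)])"
```

```text
time: 37.1
tool_pos: [598.1, -85.5, 157.2]
tool_rot: [-2.43, -1.987, -0.006]
wrist_force: [2.0, 7.6, -2.0]
opening: -0.2
37.1 pos [598.07 -85.55 157.17] F tool [7.87 0.43 2.04] M tool [-0.15  1.23 -0.03] open -0.18261747017041624
q1.25 y 75.1 z 158 -> [ 0.47  0.01 -0.08] [ 0. -0.  0.]
q1.30 y 72.3 z 158 -> [ 0.19  0.01 -0.08] [ 0. -0.  0.]
q1.35 y 69.4 z 158 -> [-0.1   0.01 -0.08] [ 0. -0.  0.]
q1.40 y 66.4 z 158 -> [-0.4   0.01 -0.08] [ 0. -0.  0.]
```

Left at ~1.33, 8 N. Ease on to the stop in small steps.

```bash
python3 -m handwheel '[{"x":-0.25,"y":0,"z":0,"wx":0,"wy":0,"wz":0,"fingers":-1},{"x":-0.4,"y":0,"z":0,"wx":0,"wy":0,"wz":0,"fingers":-1},{"x":-0.5,"y":0,"z":0,"wx":0,"wy":0,"wz":0,"fingers":-1},{"x":-0.5,"y":0,"z":0,"wx":0,"wy":0,"wz":0,"fingers":-1}]' ;python3 st.py;python3 -c "
from lv import *
show(1,[(tcp(q,158,10)[0],158,'q%.2f'%q) for q in (1.3,1.35,1.4)])"
```

```text
time: 37.6
tool_pos: [597.4, -88.1, 156.6]
tool_rot: [-2.427, -1.987, -0.01]
wrist_force: [3.6, 7.7, -1.9]
opening: -0.0
37.6 pos [597.43 -88.15 156.63] F tool [8.26 2.   1.93] M tool [-0.25  1.43  0.01] open -0.04467026806305994
q1.30 y 72.3 z 158 -> [ 0.45  0.02 -0.13] [ 0.   -0.01  0.  ]
q1.35 y 69.4 z 158 -> [ 0.16  0.02 -0.14] [ 0.   -0.01  0.  ]
q1.40 y 66.4 z 158 -> [-0.14  0.02 -0.14] [ 0.   -0.01  0.  ]
```

```bash
python3 -m handwheel '[{"x":-0.25,"y":0,"z":0,"wx":0,"wy":0,"wz":0,"fingers":-1},{"x":-0.4,"y":0,"z":0,"wx":0,"wy":0,"wz":0,"fingers":-1},{"x":-0.5,"y":0,"z":0,"wx":0,"wy":0,"wz":0,"fingers":-1},{"x":-0.5,"y":0,"z":0,"wx":0,"wy":0,"wz":0,"fingers":-1}]' ;python3 st.py;python3 -c "
from lv import *
show(1,[(tcp(q,158,10)[0],158,'q%.2f'%q) for q in (1.3,1.35,1.4)])"
```

```text
time: 38.1
tool_pos: [596.9, -90.1, 156.2]
tool_rot: [-2.424, -1.986, -0.016]
wrist_force: [2.8, 10.7, -2.4]
opening: -0.2
38.1 pos [596.94 -90.11 156.16] F tool [11.03  0.65  2.56] M tool [-0.23  1.82 -0.06] open -0.2481266993541888
q1.30 y 72.3 z 158 -> [ 0.66  0.03 -0.18] [ 0.   -0.01  0.  ]
q1.35 y 69.4 z 158 -> [ 0.37  0.03 -0.18] [ 0.   -0.01  0.  ]
q1.40 y 66.4 z 158 -> [ 0.07  0.03 -0.18] [ 0.   -0.01  0.  ]
```

```bash
python3 -m handwheel '[{"x":-0.3,"y":0,"z":0,"wx":0,"wy":0,"wz":0,"fingers":-1},{"x":-0.45,"y":0,"z":0,"wx":0,"wy":0,"wz":0,"fingers":-1},{"x":-0.45,"y":0,"z":0,"wx":0,"wy":0,"wz":0,"fingers":-1}]' ;python3 st.py;python3 -c "
from lv import *
show(1,[(tcp(q,158,10)[0],158,'q%.2f'%q) for q in (1.35,1.4)]);snap('scene','scene11.png')"
```

```text
time: 38.48
tool_pos: [596.9, -90.4, 156.1]
tool_rot: [-2.419, -1.985, -0.024]
wrist_force: [4.3, 14.6, 0.3]
opening: 0.2
38.48 pos [596.92 -90.39 156.1 ] F tool [15.21  1.38  0.03] M tool [-0.15  2.54 -0.03] open 0.2138766217274859
q1.35 y 69.4 z 158 -> [ 0.4   0.03 -0.18] [ 0.   -0.02  0.  ]
q1.40 y 66.4 z 158 -> [ 0.1   0.03 -0.19] [ 0.   -0.02  0.  ]
```

The left lever no longer yields (0.3 mm for +4 N): at its stop. Now the right one.

```bash
python3 -m handwheel '[{"x":2,"y":0,"z":0,"wx":0,"wy":-0.02,"wz":0,"fingers":-1},{"x":2.5,"y":0,"z":-3,"wx":0,"wy":-0.02,"wz":0,"fingers":-1},{"x":1,"y":0,"z":-6.5,"wx":0,"wy":-0.02,"wz":0,"fingers":-1},{"x":-4,"y":0,"z":-7,"wx":0,"wy":-0.02,"wz":0,"fingers":-1},{"x":-9,"y":0,"z":-7,"wx":0,"wy":-0.02,"wz":0,"fingers":-1},{"x":-14,"y":0,"z":-7,"wx":0,"wy":-0.02,"wz":0,"fingers":-1},{"x":-16.6,"y":0,"z":-7,"wx":0,"wy":-0.02,"wz":0,"fingers":-1},{"x":-16.6,"y":0,"z":-6,"wx":0,"wy":-0.02,"wz":0,"fingers":-1},{"x":-16.6,"y":0,"z":-3,"wx":0,"wy":-0.02,"wz":0,"fingers":-1},{"x":-16.6,"y":0,"z":-0.2,"wx":0,"wy":-0.02,"wz":0,"fingers":-1},{"x":-16.6,"y":0,"z":-0.2,"wx":0,"wy":-0.02,"wz":0,"fingers":-1}]' ;python3 st.py;python3 -c "
from lv import *
show(-1,[(tcp(q,158,10)[0],158,'q%.2f'%q) for q in (1.1,1.2,1.25,1.3,1.35,1.4)]);snap('scene','scene12.png')"
```

```text
time: 39.9
tool_pos: [562.7, -250.9, 151.4]
tool_rot: [-2.423, -1.991, 0.003]
wrist_force: [0.8, -0.1, 0.9]
opening: 0.3
39.9 pos [ 562.71 -250.93  151.44] F tool [ 0.03  0.8  -0.87] M tool [-0.01  0.03  0.04] open 0.32137739549738553
q1.10 y 83.3 z 158 -> [ 1.53  0.2  -0.65] [-0.01 -0.    0.  ]
q1.20 y 77.9 z 158 -> [ 2.08  0.2  -0.65] [-0.01 -0.    0.  ]
q1.25 y 75.1 z 158 -> [ 2.36  0.2  -0.65] [-0.01 -0.    0.  ]
q1.30 y 72.3 z 158 -> [ 2.64  0.2  -0.65] [-0.01 -0.    0.  ]
q1.35 y 69.4 z 158 -> [ 2.93  0.2  -0.65] [-0.01 -0.    0.  ]
q1.40 y 66.4 z 158 -> [ 3.23  0.2  -0.65] [-0.01 -0.    0.  ]
```

```bash
python3 -m handwheel '[{"x":0,"y":0.2,"z":-0.65,"wx":-0.01,"wy":0,"wz":0,"fingers":-1},{"x":1,"y":0.2,"z":-0.65,"wx":-0.01,"wy":0,"wz":0,"fingers":-1},{"x":1.8,"y":0.2,"z":-0.65,"wx":-0.01,"wy":0,"wz":0,"fingers":-1},{"x":2.3,"y":0.2,"z":-0.65,"wx":-0.01,"wy":0,"wz":0,"fingers":-1},{"x":2.6,"y":0.2,"z":-0.65,"wx":-0.01,"wy":0,"wz":0,"fingers":-1},{"x":2.9,"y":0.2,"z":-0.65,"wx":-0.01,"wy":0,"wz":0,"fingers":-1},{"x":3.1,"y":0.2,"z":-0.65,"wx":-0.01,"wy":0,"wz":0,"fingers":-1},{"x":3.3,"y":0.2,"z":-0.65,"wx":-0.01,"wy":0,"wz":0,"fingers":-1},{"x":3.3,"y":0.2,"z":-0.65,"wx":-0.01,"wy":0,"wz":0,"fingers":-1}]' ;python3 st.py;python3 -c "
from lv import *
show(-1,[(tcp(q,158,10)[0],158,'q%.2f'%q) for q in (1.3,1.35,1.4)])"
```

```text
time: 41.08
tool_pos: [572.1, -220.5, 160.0]
tool_rot: [2.423, 1.99, 0.007]
wrist_force: [-1.1, -6.2, -1.6]
opening: 0.2
41.08 pos [ 572.07 -220.51  160.01] F tool [-6.33  0.14  1.6 ] M tool [-0.01 -0.86 -0.  ] open 0.2417047569565738
q1.30 y 72.3 z 158 -> [-0.53 -0.12  0.2 ] [0.01 0.   0.  ]
q1.35 y 69.4 z 158 -> [-0.24 -0.12  0.2 ] [0.01 0.   0.  ]
q1.40 y 66.4 z 158 -> [ 0.06 -0.12  0.2 ] [0.01 0.   0.  ]
```

```bash
python3 -m handwheel '[{"x":0.25,"y":0,"z":0,"wx":0,"wy":0,"wz":0,"fingers":-1},{"x":0.4,"y":0,"z":0,"wx":0,"wy":0,"wz":0,"fingers":-1},{"x":0.5,"y":0,"z":0,"wx":0,"wy":0,"wz":0,"fingers":-1},{"x":0.5,"y":0,"z":0,"wx":0,"wy":0,"wz":0,"fingers":-1}]' ;python3 st.py;python3 -c "
from lv import *
show(-1,[(tcp(q,158,10)[0],158,'q%.2f'%q) for q in (1.35,1.4)])"
```

```text
time: 41.58
tool_pos: [572.5, -218.2, 160.0]
tool_rot: [2.422, 1.987, 0.003]
wrist_force: [-2.3, -10.2, -2.7]
opening: 0.2
41.58 pos [ 572.51 -218.18  160.03] F tool [-10.42  -0.3    2.71] M tool [-0.02 -1.89  0.01] open 0.1799139543836312
q1.35 y 69.4 z 158 -> [-0.47 -0.12  0.2 ] [0.01 0.   0.  ]
q1.40 y 66.4 z 158 -> [-0.17 -0.12  0.2 ] [0.01 0.   0.  ]
```

```bash
python3 -m handwheel '[{"x":0.25,"y":0,"z":0,"wx":0,"wy":0,"wz":0,"fingers":-1},{"x":0.4,"y":0,"z":0,"wx":0,"wy":0,"wz":0,"fingers":-1},{"x":0.45,"y":0,"z":0,"wx":0,"wy":0,"wz":0,"fingers":-1},{"x":0.45,"y":0,"z":0,"wx":0,"wy":0,"wz":0,"fingers":-1}]' ;python3 st.py;python3 -c "
from lv import *
show(-1,[(tcp(q,158,10)[0],158,'q%.2f'%q) for q in (1.35,1.4)])"
```

```text
time: 42.08
tool_pos: [572.6, -217.9, 160.0]
tool_rot: [2.42, 1.983, -0.005]
wrist_force: [-2.9, -15.8, -2.9]
opening: 0.3
42.08 pos [ 572.56 -217.87  160.03] F tool [-16.02   0.25   3.1 ] M tool [-0.08 -2.71 -0.02] open 0.2980338981105909
q1.35 y 69.4 z 158 -> [-0.5  -0.12  0.21] [0.01 0.01 0.  ]
q1.40 y 66.4 z 158 -> [-0.2  -0.12  0.2 ] [0.01 0.01 0.  ]
```

The right lever is at its stop too. Retreat and look.

```bash
python3 -m handwheel '[{"x":-1.5,"y":0,"z":0,"wx":0,"wy":0,"wz":0,"fingers":-1},{"x":-4,"y":0,"z":-1,"wx":0,"wy":0,"wz":0,"fingers":-1},{"x":-4,"y":0,"z":-4,"wx":0,"wy":0,"wz":0,"fingers":-1},{"x":-2,"y":0,"z":-9,"wx":0,"wy":0,"wz":0,"fingers":-1},{"x":3,"y":0,"z":-12,"wx":0,"wy":0,"wz":0,"fingers":-1},{"x":8,"y":-2,"z":-14,"wx":0,"wy":0,"wz":0,"fingers":-1},{"x":11,"y":-4,"z":-14,"wx":0,"wy":0,"wz":0,"fingers":-1},{"x":11,"y":-4,"z":-14,"wx":0,"wy":0,"wz":0,"fingers":-1}]' ;python3 st.py;python3 - <<'E'
from lq import *
c,im=snap("scene","scene13.png"); cw,w=snap("wrist","w13.png")
s=cv2.resize(im[185:325,140:270,::-1],None,fx=3.5,fy=3.5,interpolation=cv2.INTER_CUBIC); a=cv2.resize(w[60:340,190:360,::-1],None,fx=1.75,fy=1.75,interpolation=cv2.INTER_CUBIC)
cv2.imwrite('pics/v13.png',np.hstack([s,a]))
for l,n in(("amber_mid",c),("white_mid",c),("driver_mid",c)):
    r=manip.tip_of(l,"scene"); print(l,r and atz(c,r[0]["pixel"],dict(a=42,w=40,d=15)[l[0]]))
# pose of the handle: red top face at z=129 if seated (134 if not)
for sd in(1,-1): print(sd,[(q,proj(c,model(sd,q,75)),proj(c,model(sd,q,49))) for q in(1.3,1.4)])
E
```

```text
time: 43.08
tool_pos: [553.9, -97.9, 299.4]
tool_rot: [2.417, 1.987, -0.002]
wrist_force: [-0.4, -0.8, -0.1]
opening: -0.1
43.08 pos [553.89 -97.85 299.36] F tool [-0.87 -0.27  0.09] M tool [ 0.06 -0.05 -0.01] open -0.05144647508472595
amber_mid [768.14  42.24  42.  ]
white_mid [699.31 350.28  40.  ]
driver_mid [751.49  62.65  15.  ]
1 [(1.3, array([224.18, 220.06]), array([233.7 , 224.33])), (1.4, array([227.09, 217.06]), array([235.58, 222.42]))]
-1 [(1.3, array([250.09, 172.67]), array([264.04, 170.56])), (1.4, array([249.42, 176.36]), array([263.55, 172.95]))]
```

View pics/v13.png

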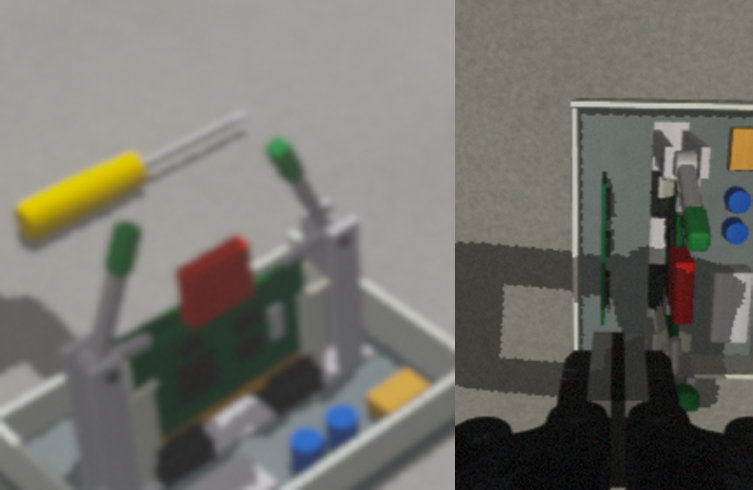

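The view shows both grips leaning inward (tips at (row 226, col 219) and (250, 176), matching ~1.38–1.40), the screwdriver where it was. A final check of how far the handle has sunk, then hand in.

```bash
python3 - <<'E'
from h import *
np.set_printoptions(precision=2,suppress=True)
c=cam("scene")
def red(f):
    b=cv2.imread("pics/"+f).astype(int); m=(b[:,:,2]>100)&(b[:,:,1]<75)&(b[:,:,0]<75); r=np.argwhere(m); r=r[(r[:,0]>230)&(r[:,0]<290)&(r[:,1]>180)&(r[:,1]<225)]
    return r.mean(0),len(r),[r[r[:,1]<np.median(r[:,1])].mean(0)[0],r[r[:,1]>np.median(r[:,1])].mean(0)[0]]
for f in("scene5.png","scene10.png","scene13.png"): print(f,*red(f))
print("px for 5 mm",proj(c,[584,-155,113])-proj(c,[584,-155,118]))
s=manip.sense();print(s["time"],np.abs(s["qd"]).max(),s["wrist_force"])
E
```

```text
scene5.png [259.85 198.78] 145 [np.float64(263.9710144927536), np.float64(255.81159420289856)]
scene10.png [260.4  198.76] 148 [np.float64(264.46478873239437), np.float64(256.4142857142857)]
scene13.png [259.67 200.07] 96 [np.float64(262.67391304347825), np.float64(256.6666666666667)]
px for 5 mm [2.2  0.25]
43.325 0.004825146491599309 [-0.79  0.22  0.13]
```

```bash
python3 - <<'E'
from h import *
np.set_printoptions(precision=2,suppress=True)
for f in("scene5.png","scene10.png","scene13.png"):
    b=cv2.imread("pics/"+f).astype(int); m=(b[:,:,2]>2*b[:,:,1])&(b[:,:,2]>2*b[:,:,0])&(b[:,:,2]>50); r=np.argwhere(m); r=r[(r[:,0]>230)&(r[:,0]<290)&(r[:,1]>180)&(r[:,1]<225)]
    ln=[r[r[:,1]==k][:,0] for k in range(192,211,3)]
    print(f,r.mean(0),len(r),[(x.min(),x.max()) for x in ln if len(x)])
a=cv2.imread("pics/scene5.png",0)[225:300,170:235];
E
```

```text
scene5.png [262.3  200.42] 299 [(np.int64(259), np.int64(264)), (np.int64(257), np.int64(274)), (np.int64(255), np.int64(272)), (np.int64(254), np.int64(271)), (np.int64(252), np.int64(269)), (np.int64(251), np.int64(267))]
scene10.png [262.81 200.25] 300 [(np.int64(259), np.int64(267)), (np.int64(258), np.int64(275)), (np.int64(256), np.int64(273)), (np.int64(254), np.int64(271)), (np.int64(252), np.int64(269)), (np.int64(251), np.int64(267))]
scene13.png [265.03 200.86] 291 [(np.int64(262), np.int64(265)), (np.int64(260), np.int64(276)), (np.int64(259), np.int64(275)), (np.int64(257), np.int64(273)), (np.int64(255), np.int64(271)), (np.int64(253), np.int64(270)), (np.int64(266), np.int64(267))]
```

```bash
python3 -c "
from h import *
print(manip.close_job())"
```

```text
the job is handed in; nothing more can be done
None
```

I moved the board from the rack into the bay, let it go standing on the sockets, swung both levers in to their stops and handed the job in at about 43 s. `close_job` reports no verdict.

**Lowering the board:** The flare pushed sideways with about 2 N, and I gave way by 1 mm. The last reading before I let go showed under 5 N upward. The board was released with both levers open.

**Levers:** My first push on the left lever from outside wedged at about 22 N sideways and 15 N upward. I backed off, then led each lever along its arc by clamping its grip. The pads slipped, so my position reading put the levers further in than the picture showed (about 1.15 and 1.25 rad). I finished both by pushing from outside with shut fingers.

**Last checks:**
- **Stops:** Each lever's last step moved only 0.3 mm while the force rose from 10–11 N to 15–16 N, so I took both as at their stops.
- **Lever angles:** The last picture puts the grips at about 1.38 to 1.40 rad.
- **Seating:** The handle sank about 2.7 px in the scene picture, nearly the same at both ends. Seating the full 5 mm should give about 2.2 px, so this agrees to within a pixel. I have no finer measurement of the seated height.
- **Robot:** At hand-in it was nearly still and, by the wrist force, touching nothing.
- **Bystanders:** The last jar readings are within 10 mm of the first ones. The network's last position for the screwdriver was a false hit beside the amber jar; in the picture the screwdriver lies where it did before.

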